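# Load the dry box with board carriers

## Robot

A 6-joint arm with a two-finger parallel gripper is mounted at the origin on the work surface. World frame = base frame: x ahead of the robot, y to its left, z up, the work surface at z = 0. Lengths are in m, angles in rad, forces in N, time in s.
With the tool pointing down it reaches from about 0.25 to 0.775 m from the base axis. Payload 4 kg.
Tool frame: the origin (TCP) lies midway between the tips of the shut fingers; the grasp point (between the pads) lies robot.grip_point_offset behind it (robot.grip_point_offset is the distance from the TCP to the grasp point, in m); z points along the fingers, x is the direction in which the jaws open and shut, and the axes are right-handed (so a half turn about z gives the same grasp; the last joint's range is limited). The gripper opens to 94 mm and grips with 3 to 60 N. Pads are 16 mm wide; open, the fingers measure 119 mm over their backs; the gripper's body (75 mm by 177 mm) begins 78 mm behind the grasp point.
Start: joints at [-1.277, 0.087, 1.371, -0, 1.684, -0.103], TCP at [0.213, -0.507, 0.206] pointing down, gripper open.
Joint ranges: [-3.1, 3.1], [-0.76, 2.03], [0.27, 2.55], [-1.08, 4.22], [0.17, 2.65], [-2.57, 2.57]. Speed limits (rad/s): [2.79, 2.79, 3.14, 3.14, 3.14, 3.14].

## Interface

Orientations are given as [roll, pitch, yaw] about the fixed x, y, z axes, in that order (R = Rz(yaw) Ry(pitch) Rx(roll)).
In Python, from bench import robot, optics, finder gives the robot as it stands. The module is installed in compiled form; this text tells all that it offers.
- The arm moves only by the tool arm_command, never from a script. Its argument "plan" is a list of rows, each a list of 5 numbers: the opening, from 0 (shut) to 1 (fully open), then the shift along the world's x, y, z in m, then the turn about the world's z in degrees. A call has 1 to 10 rows; each row is the pose to reach, as a shift and turn from the pose commanded when the call began; what a row does not reach only later rows make up. A row lasts 1/8 s, in which the tool goes at most 62.5 mm and 10.7 degrees, less where a joint would pass 70% of its speed; a pose out of reach is approached as far as the arm can. A call with a gripper value outside its range is refused whole. The fingers move at their own pace and stop on an object; the grip force is fixed at half the most. Time passes only in rows, so rows that repeat a pose let the fingers close. It gives the time, the measured TCP pose, the force and the opening at its end, in the units of the state.
- robot.get_obs(): the state, without advancing time (a new reading comes with each control period).
- optics.snapshot(name): name is "side" or "top"; returns a dict with "image" (420x560x3 uint8, red, green, blue), "fx", "fy", "cx", "cy" (pixels), "dist" ([k1, k2, p1, p2, k3] as OpenCV has them; the pictures are not rectified), "position" and "rotation" of the camera in the world. Camera axes: x right, y down, z forward; pixel columns grow to the right and rows downward; lengths in m; the calibration is good to about 2 mm. A picture is of the moment at which its call begins. There is no depth.
- robot.close_job(): hands the job in, once; it reports no verdict.
Trained networks look in the newest picture that a camera, given by its name, has taken for a name from the list of things; names that differ only in an ending like _2 or _b are one class to them, and where a whole thing is asked for, a point or a joint stands for the part that bears it (a point fixed in the world has none). Each returns a list of dicts, best first, with "p" (0 to 1); they miss things now and then, are a little off and sometimes report something else, mostly with a low value. They report only what shows in the picture. A call takes as long as a camera call. They do not tell look-alikes from the thing itself.
- finder.masks_of(label, camera): "pixels" (420x560 bool, what is visible of it) and "extent" ([left, top, right, bottom] in pixels, round what is visible of it).
The state is a dict: "time": time; "joint_positions": joint angles; "qvel": joint speeds; "joint_torque": joint torques, N m; "tool_pos": TCP position; "ee_rot": TCP orientation; "wrist_force": force on the tool from outside, world axes, zero at the start; "wrist_torque": the same for the moment, N m; "width": finger opening in m.
Only numpy, scipy, OpenCV 4.12 (cv2) and the standard library are available. Lean on these libraries where they do the work, as an engineer would, in place of code of your own. Each camera call takes 0.05 s, during which the arm holds its last target.

## Task

Put the circuit-board carriers away in the dry box: stand every spent desiccant canister from the open drawer upright on the black rubber pad, and hang every carrier by its eye on a peg in the drawer, one to a peg. When that is all done push the drawer fully shut with the carriers still hanging, and only then press the purge button right down and let go. Leave everything else on the bench where it is.

Things in the scene. Friction and masses are not known exactly. Their poses are not given: they have to be found in the camera images.
- carrier0: aluminium board carrier (may be absent), an upside-down T standing loose. Foot 40 x 36 x 8 mm; upright plate 36 wide (own y), 5 thick (own x), top 115 mm up, green circuit board low on each face. Eye through the plate along x, 24 wide, 22 high, centred 75 mm up; pinch the solid tab above it (86 to 115 mm up). Same from either face. Origin: centre of the underside. 0.11 to 0.18 kg.
- eye0 (a point): centre of the eye of carrier0, axes as the carrier's
- carrier1: aluminium board carrier (may be absent), an upside-down T standing loose. Foot 40 x 36 x 8 mm; upright plate 36 wide (own y), 5 thick (own x), top 115 mm up, green circuit board low on each face. Eye through the plate along x, 24 wide, 22 high, centred 75 mm up; pinch the solid tab above it (86 to 115 mm up). Same from either face. Origin: centre of the underside. 0.11 to 0.18 kg.
- eye1 (a point): centre of the eye of carrier1, axes as the carrier's
- carrier2: aluminium board carrier (may be absent), an upside-down T standing loose. Foot 40 x 36 x 8 mm; upright plate 36 wide (own y), 5 thick (own x), top 115 mm up, green circuit board low on each face. Eye through the plate along x, 24 wide, 22 high, centred 75 mm up; pinch the solid tab above it (86 to 115 mm up). Same from either face. Origin: centre of the underside. 0.11 to 0.18 kg.
- eye2 (a point): centre of the eye of carrier2, axes as the carrier's
- carrier3: aluminium board carrier (may be absent), an upside-down T standing loose. Foot 40 x 36 x 8 mm; upright plate 36 wide (own y), 5 thick (own x), top 115 mm up, green circuit board low on each face. Eye through the plate along x, 24 wide, 22 high, centred 75 mm up; pinch the solid tab above it (86 to 115 mm up). Same from either face. Origin: centre of the underside. 0.11 to 0.18 kg.
- eye3 (a point): centre of the eye of carrier3, axes as the carrier's
- can0: spent desiccant canister (may be absent): upright grey cylinder, 58 mm diameter, 110 mm tall, weighted foot, dotted holes in its lid, 0.14 to 0.28 kg. Origin: centre of its underside. Starts in the open drawer, between the pegs and the front plate.
- can1: spent desiccant canister (may be absent): upright grey cylinder, 58 mm diameter, 110 mm tall, weighted foot, dotted holes in its lid, 0.14 to 0.28 kg. Origin: centre of its underside. Starts in the open drawer, between the pegs and the front plate.
- peg0 (a point): middle of a hanging peg in the drawer (0 to 3 from robot's left to right, 62 mm apart). Axes as the dry box: x along the peg, away from the robot. 10 mm round steel rod sticking out 80 mm towards the robot from an upright panel (150 mm high) at the drawer's back, tip 3 mm higher, 14 mm ball on the tip. Point on its axis, 40 mm from panel and from ball centre, 125 mm above the bench.
- peg1 (a point): middle of a hanging peg in the drawer (0 to 3 from robot's left to right, 62 mm apart). Axes as the dry box: x along the peg, away from the robot. 10 mm round steel rod sticking out 80 mm towards the robot from an upright panel (150 mm high) at the drawer's back, tip 3 mm higher, 14 mm ball on the tip. Point on its axis, 40 mm from panel and from ball centre, 125 mm above the bench.
- peg2 (a point): middle of a hanging peg in the drawer (0 to 3 from robot's left to right, 62 mm apart). Axes as the dry box: x along the peg, away from the robot. 10 mm round steel rod sticking out 80 mm towards the robot from an upright panel (150 mm high) at the drawer's back, tip 3 mm higher, 14 mm ball on the tip. Point on its axis, 40 mm from panel and from ball centre, 125 mm above the bench.
- peg3 (a point): middle of a hanging peg in the drawer (0 to 3 from robot's left to right, 62 mm apart). Axes as the dry box: x along the peg, away from the robot. 10 mm round steel rod sticking out 80 mm towards the robot from an upright panel (150 mm high) at the drawer's back, tip 3 mm higher, 14 mm ball on the tip. Point on its axis, 40 mm from panel and from ball centre, 125 mm above the bench.
- drawer (a joint): slide of the dry-box drawer, m: 0 fully out towards the robot (-x of the box), 0.22 fully shut. Starts within 10 mm of fully out. Needs about 6 N, stays where it is left. Inside: floor 12 mm above the bench, 252 mm wide, 220 mm front to back; side walls up to 62 mm, front plate 12 mm thick up to 170 mm above the bench.
- front (a point): middle of the outer face of the drawer's front plate, 100 mm above the bench; axes as the dry box (x into the box, away from the robot); moves with the drawer. The housing behind it is white, fixed, 290 wide, 255 deep, 185 mm high. Push here along x to shut the drawer.
- purge (a joint): travel of the purge button, m: 0 released, 0.006 fully down; springs back
- pad: flat black rubber pad lying on the bench left of the drawer, fixed, 220 (own x) x 100 mm (own y), about 1 mm thin: what stands on it stands at bench height. Origin: its centre, z up.
- purge_top (a point): top centre of the purge push button: 32 mm grey cap on a small black housing right of the dry box; presses straight down 6 mm, about 4 N at the bottom.
- tape: roll of paper tape lying flat, 54 mm diameter, 22 mm high. Bystander: leave alone. Origin at its underside.
- spool: small spool of copper wire standing on its flange, 44 mm diameter, 38 mm high. Bystander: leave alone. Origin at its underside.
- flux: white bottle, 50 mm diameter, 110 mm high. Bystander: leave alone. Origin at its underside.
- jar: glass jar with metal lid near the robot, 48 mm diameter, 50 mm high. Bystander: leave alone. Origin at its underside.
- partsbox: closed black parts box, 60 x 90 x 30 mm. Bystander: leave alone. Origin at its underside.
Not all that is in view belongs to the job. What is shaped like the carrier0 but orange or purple is not meant.

How it is judged:
By the outcome, as a careful person would: the job done as asked, in the order asked, and still so for the second after the job is handed in, with the robot touching nothing.
Of carrier0, carrier1, carrier2, carrier3 only 3 to 4 are there at a start; the rules pass over those that are not, and their reading is None.
Of can0, can1 only 1 to 2 are there at a start; the rules pass over those that are not, and their reading is None.
At some moment in a run one of can0, can1 may be knocked a few centimetres aside while the robot is not near it.
It also fails if it takes over 210 s, if anything falls off the work surface, if the arm or the gripper's body presses on something with over 40 N, if the wrist force passes 120 N, or if a joint passes its speed limit or range.

## Working session

There is one attempt and no reset: what is moved stays moved. The work goes in short steps, Python scripts to look and compute and a tool call to move; the robot and the scene stay as the last step left them, time stands still between calls to the robot, and variables do not carry over. Pictures are saved under pics/ and viewed, and the job is handed in when it is done.

Besides the shell and the picture viewer there is one more tool, called after "Emit:" as name(argument=value, ...) on one line, values as JSON. arm_command: Moves the arm, as the interface text tells. Its arguments: {"type":"object","properties":{"plan":{"type":"array","items":{"type":"array","items":{"type":"number"}}}},"required":["plan"]}

```bash
ls; mkdir -p pics
cat > h.py <<'E'
import numpy as np, cv2
from bench import robot, optics, finder
def snap(n,f=None):
    s=optics.snapshot(n)
    if f: cv2.imwrite('pics/'+f,s['image'][:,:,::-1])
    return s
def K(s): return np.array([[s['fx'],0,s['cx']],[0,s['fy'],s['cy']],[0,0,1.]])
def ray(s,u,v):
    p=cv2.undistortPoints(np.array([[[u,v]]],float),K(s),np.array(s['dist'],float))[0,0]
    return np.array(s['rotation'])@np.array([p[0],p[1],1.])
def at_z(s,u,v,z):
    d=ray(s,u,v);o=np.array(s['position']);return o+d*(z-o[2])/d[2]
def proj(s,P):
    R=np.array(s['rotation']);t=-R.T@np.array(s['position'])
    return cv2.projectPoints(np.array(P,float).reshape(-1,1,3),cv2.Rodrigues(R.T)[0],t,K(s),np.array(s['dist'],float))[0][:,0]
E
python3 - <<'E'
from h import *
for n in('side','top'):
    s=snap(n,n+'0.png');print(n,s['fx'],s['position'],np.round(s['rotation'],3).tolist(),s['dist'])
o=robot.get_obs();print(o['time'],o['tool_pos'],o['ee_rot'],o['width'],robot.grip_point_offset)
E
```

```text
pics
side 483.3505019283162 [ 0.1710218  -0.94493236  0.92019805] [-2.27, 0.001, -0.361] [-0.13288819  0.          0.          0.          0.        ]
top 459.36734739358707 [ 0.3516102  -0.05037204  1.21390447] [-2.969, -0.005, -1.548] [-0.12438301  0.          0.          0.          0.        ]
0.1 [ 0.21240357 -0.50680643  0.20443706] [-3.14140125e+00  1.94407934e-03 -1.17400355e+00] 0.09410722236403776 0.0188
```

```bash
cat >> h.py <<'E'
from scipy.spatial.transform import Rotation as Ro
_s=snap
def snap(n,f=None):
    s=_s(n,f); r=np.array(s['rotation'])
    if r.shape==(3,): s['rotation']=Ro.from_euler('xyz',r).as_matrix()
    return s
E
python3 -c "
from h import *
s=snap('top');print(s['rotation'],at_z(s,280,210,0))"
```

```text
[[ 2.29950743e-02 -9.84777748e-01  1.72290494e-01]
 [-9.99724203e-01 -2.34728619e-02 -7.36080715e-04]
 [ 4.76902689e-03 -1.72226051e-01 -9.85045909e-01]] [ 0.58273306 -0.05640867  0.        ]
```

View pics/top0.png

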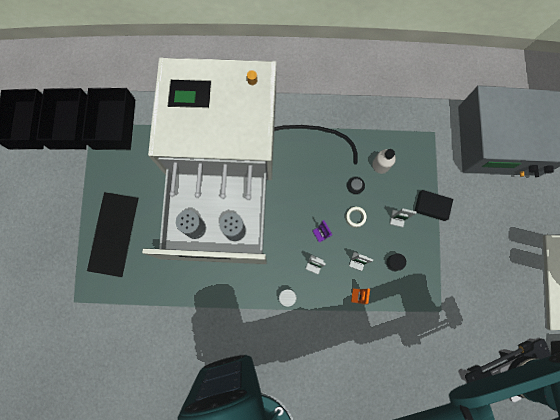

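View pics/side0.png

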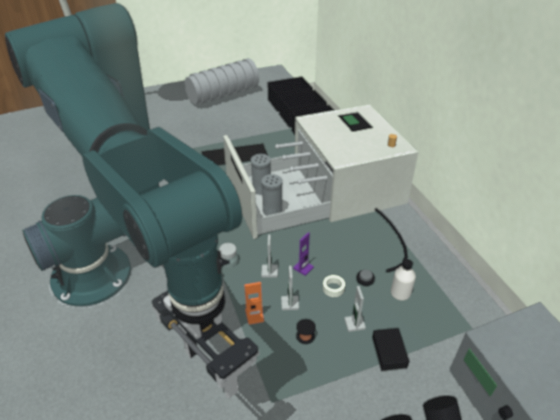

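Run:
```python
from h import *
s={n:snap(n) for n in('top','side')}
t=s['top']['image'][140:320,130:470,::-1]
cv2.imwrite('pics/t1.png',cv2.resize(t,None,fx=2.3,fy=2.3,interpolation=2))
t=s['side']['image'][100:380,190:490,::-1]
cv2.imwrite('pics/s1.png',cv2.resize(t,None,fx=2.1,fy=2.1,interpolation=2))
for n in('top','side'):
  for l in('carrier0','can0','peg0','drawer','front','pad','purge_top','eye0','tape','spool','flux','jar','partsbox'):
    r=finder.masks_of(l,n)
    for d in r:
      m=np.argwhere(d['pixels']).mean(0)
      if d['p']>.2: print(n,l,round(d['p'],2),d['extent'],m[::-1].round(1),d['pixels'].sum())
o=robot.get_obs();print(o['time'])
```

```text
top carrier0 0.77 [351.8, 285.5, 369.5, 304.8] [359.7 295.7] 211
top carrier0 0.76 [389.2, 208.8, 416.8, 224.0] [401.1 216. ] 265
top carrier0 0.58 [349.7, 252.9, 372.6, 272.1] [358.7 260.8] 270
top carrier0 0.52 [309.7, 222.8, 332.6, 242.4] [322.1 231.6] 262
top carrier0 0.51 [302.9, 253.6, 325.3, 274.2] [314.2 264. ] 247
top can0 0.93 [177.8, 209.0, 206.0, 240.3] [190.5 223.8] 622
top can0 0.8 [220.5, 211.9, 243.2, 243.8] [231.8 226.3] 544
top peg0 0.94 [143.4, 157.8, 264.8, 265.9] [212.4 208.8] 9238
top drawer 0.82 [142.4, 159.5, 266.0, 264.6] [212.9 208.7] 9195
top drawer 0.63 [371.0, 151.2, 392.5, 172.7] [383.8 161.1] 399
top front 0.96 [141.8, 157.8, 262.8, 264.4] [212.5 209. ] 9399
top pad 0.55 [87.3, 194.5, 136.7, 279.6] [112.3 234.2] 2877
top purge_top 0.64 [351.6, 176.3, 362.2, 191.6] [355.8 184.1] 103
top purge_top 0.57 [309.5, 257.0, 324.5, 271.5] [314.2 263.9] 211
top eye0 0.76 [348.7, 251.8, 372.3, 270.1] [358.6 260.6] 238
top eye0 0.64 [389.1, 207.3, 417.4, 227.7] [401.4 215.7] 313
top eye0 0.63 [349.4, 289.3, 369.8, 303.1] [360.5 295.5] 222
top eye0 0.53 [311.8, 218.9
[... 1602 characters left out ...]
24
side eye0 0.72 [245.2, 280.1, 267.6, 323.9] [253.4 302.5] 632
side eye0 0.66 [260.9, 237.1, 275.6, 276.4] [268.8 264.5] 285
side eye0 0.63 [347.3, 284.1, 362.4, 334.2] [356.1 313.4] 463
side tape 0.76 [325.7, 272.4, 348.1, 302.0] [333.5 286.1] 364
side spool 0.91 [297.1, 317.6, 312.7, 347.9] [305.3 331.1] 427
side spool 0.7 [222.7, 129.7, 335.4, 237.0] [284.2 187.6] 5885
side spool 0.44 [199.9, 143.8, 266.2, 164.5] [235.  153.3] 648
side flux 0.72 [389.8, 255.3, 413.7, 302.9] [402.6 281.1] 723
side jar 0.65 [220.7, 246.0, 235.6, 266.5] [228.9 254.1] 310
side partsbox 0.8 [372.0, 326.7, 409.2, 372.4] [390.1 349.1] 1227
side partsbox 0.28 [222.7, 130.9, 333.6, 234.6] [284.4 188. ] 5673
1.55
```

View pics/t1.png

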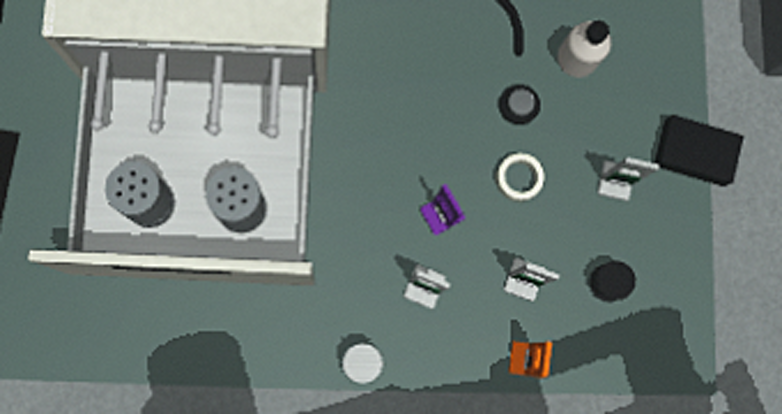

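View pics/s1.png

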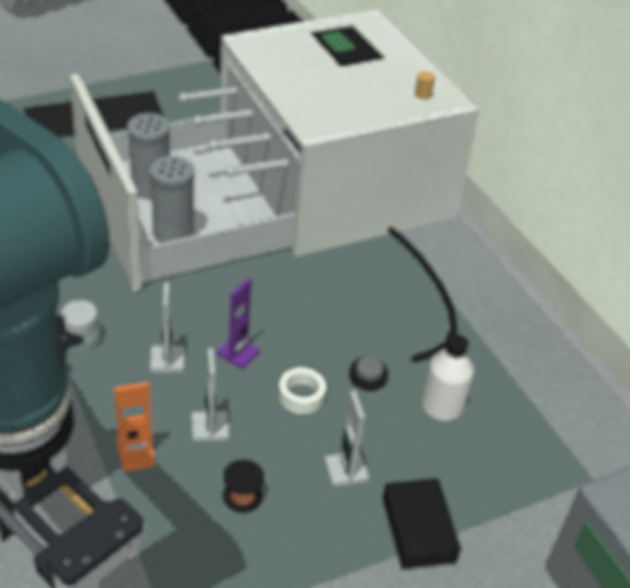

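Run:
```python
from h import *
s=snap('top');im=s['image'][:,:,::-1]
cv2.imwrite('pics/t2.png',cv2.resize(im[150:270,135:275],None,fx=5,fy=5,interpolation=2))
s=snap('side');im=s['image'][:,:,::-1]
cv2.imwrite('pics/s2.png',cv2.resize(im[125:240,215:340],None,fx=5,fy=5,interpolation=2))
```

```text
(no output)
```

View pics/t2.png

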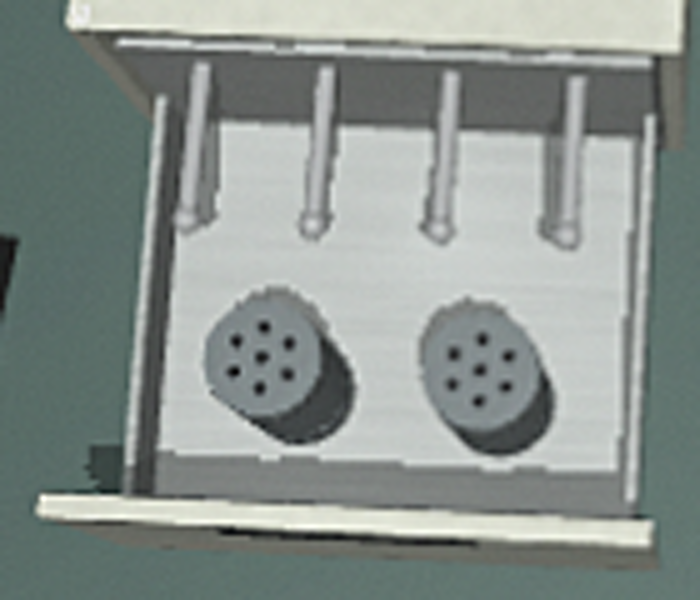

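View pics/s2.png

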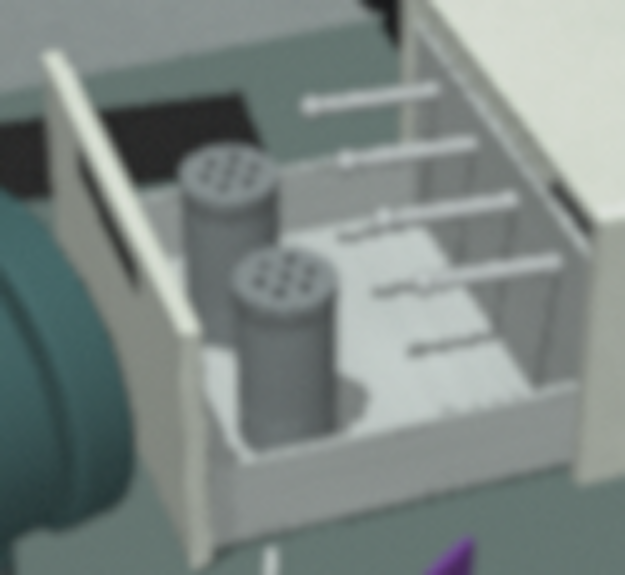

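Run:
```python
from h import *
T=snap('top');S=snap('side')
tp=lambda x,y:(x/5-.4+135,y/5-.4+150)
sp=lambda x,y:(x/5-.4+215,y/5-.4+125)
def tri(a,b):
    o1,o2=np.array(T['position']),np.array(S['position']);d1,d2=ray(T,*a),ray(S,*b)
    x=np.linalg.lstsq(np.c_[d1,-d2],o2-o1,rcond=None)[0]
    p,q=o1+d1*x[0],o2+d2*x[1];return (p+q)/2,np.linalg.norm(p-q)
B=[(187,220),(313,224),(438,230),(566,235)];Bs=[(312,104),(346,158),(386,214),(426,288)]
F=[(202,65),(326,68),(451,73),(576,78)]
for b,c,f in zip(B,Bs,F): 
    p,e=tri(tp(*b),sp(*c));print('ball',at_z(T,*tp(*b),.1265).round(4),'side',at_z(S,*sp(*c),.1265).round(4),'tri',p.round(4),e.round(4),'root',at_z(T,*tp(*f),.1235).round(4))
for b,c in zip([(263,357),(480,370)],[(228,174),(285,277)]):
    p,e=tri(tp(*b),sp(*c));print('can',at_z(T,*tp(*b),.122).round(4),at_z(S,*sp(*c),.122).round(4),p.round(4),e.round(4))
for b in[(40,515),(652,545)]: print('front',at_z(T,*tp(*b),.17).round(4))
# pad
for n in('top',):
    m=max(finder.masks_of('pad',n),key=lambda d:d['p'])['pixels'].astype(np.uint8)
    cs=cv2.findContours(m,0,1)[0];c=max(cs,key=cv2.contourArea);box=cv2.boxPoints(cv2.minAreaRect(c));print(box)
    print(np.array([at_z(T,u,v,0) for u,v in box]).round(4))
print('jar',at_z(T,287,298,.05),'button',at_z(T,521/2.3+130,103/2.3+140,.03),at_z(S,369/2.1+190,372/2.1+100,.03))
```

```text
ball [0.5932 0.2085 0.1265] side [0.5943 0.2115 0.1265] tri [0.5928 0.2078 0.129 ] 0.0003 root [0.6727 0.207  0.1235]
ball [0.5925 0.1464 0.1265] side [0.5927 0.1501 0.1265] tri [0.5915 0.1459 0.1296] 0.0007 root [0.6723 0.145  0.1235]
ball [0.5909 0.0852 0.1265] side [0.5937 0.0895 0.1265] tri [0.5909 0.0846 0.1303] 0.0016 root [0.6709 0.0828 0.1235]
ball [0.5898 0.0229 0.1265] side [0.5885 0.0174 0.1265] tri [0.591  0.0233 0.1217] 0.0001 root [0.6697 0.021  0.1235]
can [0.5271 0.168  0.122 ] [0.525  0.1652 0.122 ] [0.5268 0.1686 0.1195] 0.0015
can [0.5233 0.0624 0.122 ] [0.5222 0.0595 0.122 ] [0.5235 0.0627 0.1194] 0.0005
front [0.4433 0.2581 0.17  ]
front [ 0.4372 -0.024   0.17  ]
[[303.60004 267.80005]
 [310.80005 253.40001]
 [326.00006 261.     ]
 [318.80005 275.40002]]
[[ 0.4291 -0.1221  0.    ]
 [ 0.4677 -0.1406  0.    ]
 [ 0.4484 -0.1812  0.    ]
 [ 0.41   -0.1625  0.    ]]
jar [ 0.34939196 -0.07869466  0.05      ] button [ 0.65029058 -0.25844807  0.03      ] [ 0.64427761 -0.27874289  0.03      ]
```

Run:
```python
from h import *
s=snap('top');im=s['image'][:,:,::-1]
for i,(u,v) in enumerate([(315,264),(360,261),(402,216)]):
    a=cv2.resize(im[v-18:v+18,u-20:u+20],None,fx=9,fy=9,interpolation=2)
    cv2.imwrite(f'pics/c{i}.png',a)
a=np.hstack([cv2.imread(f'pics/c{i}.png') for i in (0,1)]);cv2.imwrite('pics/c01.png',a)
b=cv2.resize(im[185:285,80:145],None,fx=3.5,fy=3.5,interpolation=2)
c=cv2.resize(im[170:200,340:375],None,fx=9,fy=9,interpolation=2)
d=cv2.imread('pics/c2.png');H=360
o=np.zeros((360,360+230+320,3),np.uint8);o[:324,:360]=d;o[:350,360:360+b.shape[1]]=b[:350];o[:270,590:590+315]=c
cv2.imwrite('pics/c2b.png',o[:, :800])
```

```text
(no output)
```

View pics/c01.png

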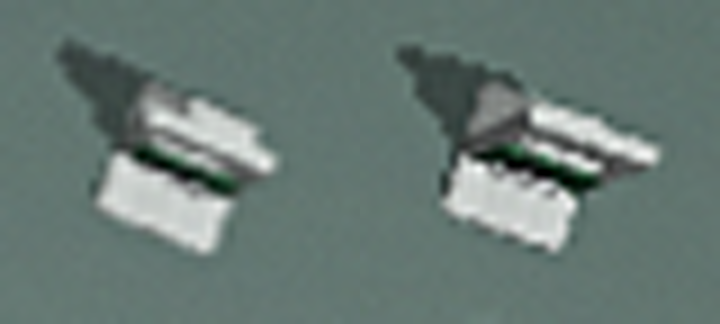

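View pics/c2b.png

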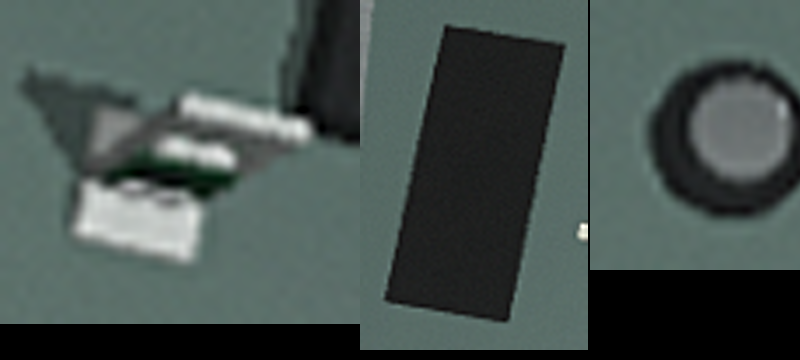

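```bash
cat >> h.py <<'E'
from scipy.optimize import least_squares
def model(p,L):
    x,y,a=p;c,s=np.cos(a),np.sin(a);L=np.array(L,float)
    return np.c_[x+c*L[:,0]-s*L[:,1],y+s*L[:,0]+c*L[:,1],L[:,2]]
def segs():
    f=[(-.02,-.018),(.02,-.018),(.02,.018),(-.02,.018)];q=[(-.0025,-.018),(.0025,-.018),(.0025,.018),(-.0025,.018)]
    out=[]
    for z in(0,.008):
        for i in range(4): out.append((f[i]+(z,),f[(i+1)%4]+(z,)))
    for i in range(4):
        out.append((q[i]+(.115,),q[(i+1)%4]+(.115,)));out.append((q[i]+(.008,),q[i]+(.115,)))
    e=[(-.012,.064),(.012,.064),(.012,.086),(-.012,.086)]
    for i in range(4): out.append(((0,)+e[i],(0,)+e[(i+1)%4]))
    return out
def overlay(s,p,r,k,f=None):
    u,v=proj(s,model(p,[(0,0,.05)]))[0].astype(int)
    v=max(v,r);u=max(u,r)
    im=cv2.resize(np.ascontiguousarray(s['image'][v-r:v+r,u-r:u+r,::-1]),None,fx=k,fy=k,interpolation=2)
    for a,b in segs():
        q=(proj(s,model(p,[a,b]))-[u-r,v-r]+.5)*k-.5
        cv2.line(im,tuple(int(t) for t in q[0].round()),tuple(int(t) for t in q[1].round()),(0,0,255),1)
    return im
E
cat > fit.py <<'E'
from h import *
T=snap('top');S=snap('side')
n=[((97,205),(212,253),(295,246)),((446-360,203),(558-360,250),(340,243)),((75,232),(192,262),(382,198))]
rows=[]
for a,b,o in n:
    A,B=[np.array([c[0]/9-.45+o[0],c[1]/9-.45+o[1]]) for c in(a,b)]
    pa,pb=at_z(T,*A,.008),at_z(T,*B,.008)
    d=pa-pb;yaw=np.arctan2(-d[0],d[1]);m=(pa+pb)/2;print('w',np.linalg.norm(d))
    p=[m[0]+.02*np.cos(yaw),m[1]+.02*np.sin(yaw),yaw]
    print(np.round(p,4),np.degrees(yaw))
    rows.append(np.hstack([overlay(T,p,20,9),overlay(S,p,30,6)]))
for i,r in enumerate(rows): cv2.imwrite(f'pics/o{i}.png',r)
E
python3 fit.py
python3 - <<'E'
from h import *
T=snap('top')
k=[(445-360,25),(566-360,44),(508-360,321),(385-360,299)]
P=np.array([at_z(T,x/3.5-.35+80,y/3.5-.35+185,0.001) for x,y in k]);print(P.round(4),P.mean(0))
for i in range(4):print(np.linalg.norm(P[i]-P[(i+1)%4]))
print('btn',[at_z(T,(742-590)/9-.45+340,130/9-.45+170,z).round(4) for z in(.02,.03,.04)])
S=snap('side');cv2.imwrite('pics/btn.png',cv2.resize(S['image'][255:305,340:400,::-1],None,fx=8,fy=8,interpolation=2))
E
```

```text
w 0.036185674951940326
[ 0.4393 -0.1503 -0.3743] -21.446820189236565
w 0.0354714026707664
[ 0.4502 -0.2653 -0.3785] -21.688886962112853
w 0.03627715305946052
[ 0.5674 -0.374  -0.2296] -13.15510459191526
[[0.6223 0.4294 0.001 ]
 [0.609  0.3304 0.001 ]
 [0.3931 0.36   0.001 ]
 [0.4064 0.4587 0.001 ]] [0.50771393 0.39461901 0.001     ]
0.09981062353760112
0.21794689625574215
0.09952862129871151
0.2179350767609522
btn [array([ 0.655, -0.26 ,  0.02 ]), array([ 0.6524, -0.2582,  0.03  ]), array([ 0.6499, -0.2565,  0.04  ])]
```

```bash
python3 -c "
import cv2,numpy as np
a=np.vstack([cv2.resize(cv2.imread(f'pics/o{i}.png'),(520,260)) for i in range(2)]);cv2.imwrite('pics/oa.png',a)
b=cv2.resize(cv2.imread('pics/o2.png'),(520,260));c=cv2.imread('pics/btn.png');c=cv2.resize(c,(280,233));d=np.zeros((260,800,3),np.uint8);d[:,:520]=b;d[:233,520:]=c;cv2.imwrite('pics/ob.png',d)"
```

```text
(no output)
```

View pics/oa.png

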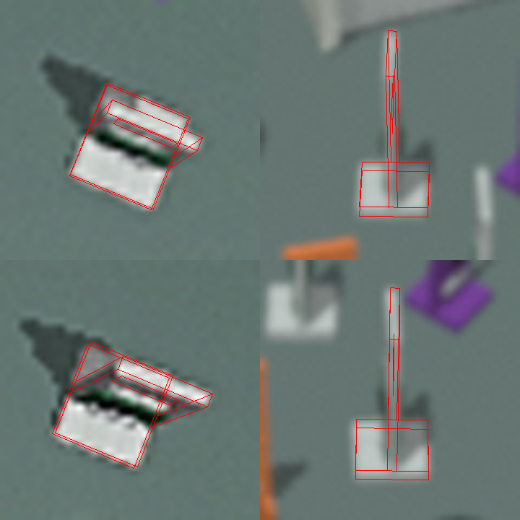

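View pics/ob.png

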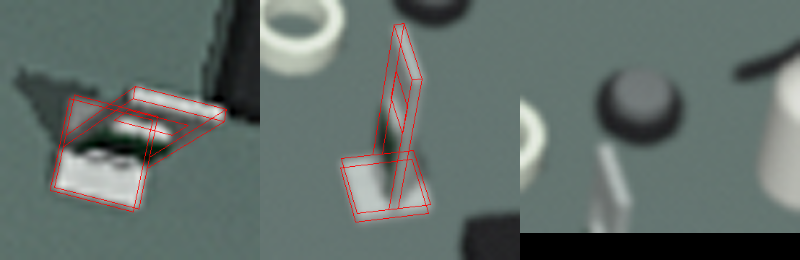

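Emit:
arm_command(plan=[[1, 0, 0, 0.1, 0], [1, 0.314, 0.675, 0.1, -24], [1, 0.314, 0.675, 0.1, -24], [1, 0.314, 0.675, 0.1, -24], [1, 0.314, 0.675, 0.1, -24], [1, 0.314, 0.675, 0.1, -24], [1, 0.314, 0.675, 0.1, -24], [1, 0.314, 0.675, 0.1, -24], [1, 0.314, 0.675, 0.1, -24], [1, 0.314, 0.675, 0.1, -24]])

```text
time: 3.3
tool_pos: [0.4492, 0.0023, 0.2967]
ee_rot: [-3.14, -0.001, -1.593]
wrist_force: [0.7, -0.6, -0.2]
width: 0.0939
```

Emit:
arm_command(plan=[[1, 0, 0, 0, 0]])

```text
time: 3.42
tool_pos: [0.4495, 0.0041, 0.2961]
ee_rot: [3.141, 0.001, -1.585]
wrist_force: [-0.6, -0.4, 0.2]
width: 0.0939
```

Run:
```python
from h import *
T=snap('top','t3.png');S=snap('side','s3.png')
o=robot.get_obs();print(o['time'],o['tool_pos'],o['ee_rot'],o['width'],o['wrist_force'])
```

```text
3.525 [0.44860925 0.00061155 0.29610388] [ 3.14105690e+00 -7.29611446e-04 -1.59104173e+00] 0.0939812485210921 [-0.11887725 -0.60942174  0.43056197]
```

View pics/s3.png

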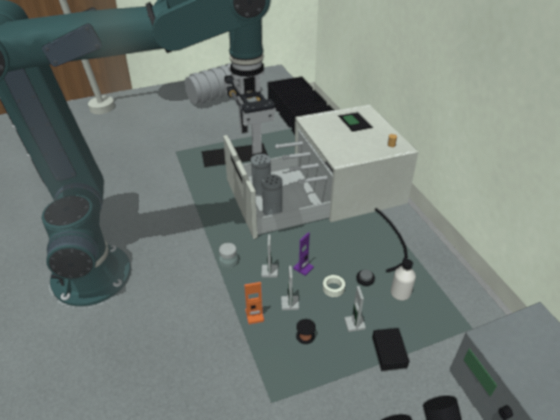

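View pics/t3.png

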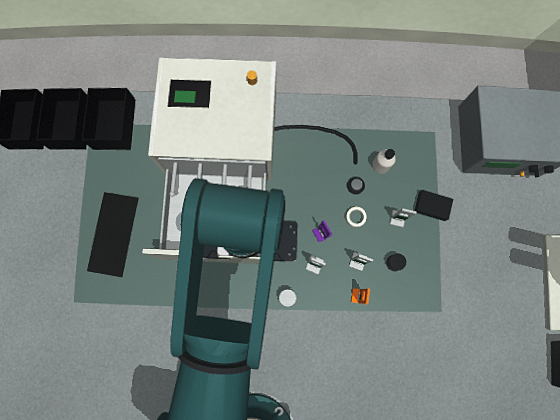

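Emit:
arm_command(plan=[[1, 0.078, 0.166, 0, 0], [1, 0.078, 0.166, 0, 0], [1, 0.078, 0.166, 0, 0], [1, 0.078, 0.166, 0, 0], [1, 0.078, 0.166, 0, 0], [1, 0.078, 0.166, 0, 0]])

```text
time: 4.28
tool_pos: [0.5266, 0.1641, 0.297]
ee_rot: [-3.14, -0.0, -1.596]
wrist_force: [0.5, 0.4, 0.4]
width: 0.0937
```

```bash
cat >> h.py <<'E'
def avg(n=6):
    P=[];R=[]
    for i in range(n):
        snap('side');o=robot.get_obs();P.append(o['tool_pos']);R.append(o['ee_rot'][2])
    print('t',round(o['time'],2),'tcp',np.mean(P,0).round(4),'sd',np.std(P,0).round(4),'yaw',np.degrees(np.mean(R)).round(2),'w',round(o['width'],4),'F',np.round(o['wrist_force'],1),'j',np.round(o['joint_positions'],2))
    return np.mean(P,0)
E
python3 - <<'E'
from h import *
avg()
S=snap('side','s4.png')
E
```

```text
t 4.58 tcp [0.5266 0.165  0.2969] sd [0.     0.0005 0.0002] yaw -91.38 w 0.0938 F [-0.   0.6 -0.2] j [ 0.2   0.09  1.19 -0.    1.86  1.8 ]
```

View pics/s4.png

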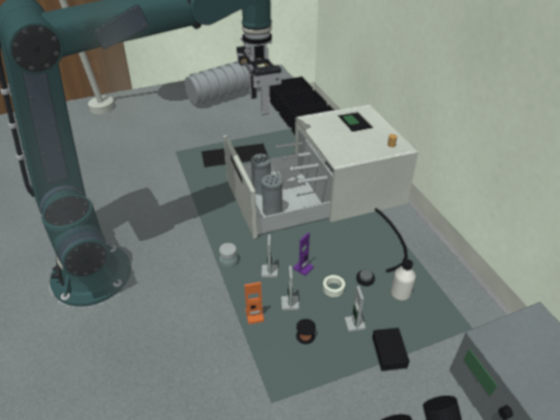

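Emit:
arm_command(plan=[[1, 0, 0.003, -0.06, 0], [1, 0, 0.003, -0.12, 0], [1, 0, 0.003, -0.16, 0], [1, 0, 0.003, -0.19, 0], [1, 0, 0.003, -0.21, 0], [1, 0, 0.003, -0.21, 0], [0.5, 0, 0.003, -0.21, 0], [0, 0, 0.003, -0.21, 0], [0, 0, 0.003, -0.21, 0], [0, 0, 0.003, -0.21, 0]])

```text
time: 5.88
tool_pos: [0.527, 0.169, 0.0868]
ee_rot: [-3.141, -0.0, -1.593]
wrist_force: [0.3, -0.8, -1.5]
width: 0.0576
```

Emit:
arm_command(plan=[[0, 0, 0, 0, 0], [0, 0, 0, 0, 0], [0, 0, 0, 0.02, 0], [0, 0, 0, 0.04, 0], [0, 0, 0, 0.04, 0]])

```text
time: 6.5
tool_pos: [0.5274, 0.1696, 0.127]
ee_rot: [-3.139, 0.001, -1.593]
wrist_force: [0.1, 1.2, -2.8]
width: 0.0575
```

Run:
```python
from h import *
avg(3)
S=snap('side');cv2.imwrite('pics/s5.png',cv2.resize(S['image'][60:260,180:440,::-1],None,fx=3,fy=3,interpolation=2))
```

```text
t 6.65 tcp [0.5261 0.1693 0.125 ] sd [0.0004 0.0001 0.0005] yaw -91.26 w 0.0574 F [ 0.9 -0.5 -3.2] j [0.21 0.12 1.49 0.   1.53 1.8 ]
```

View pics/s5.png

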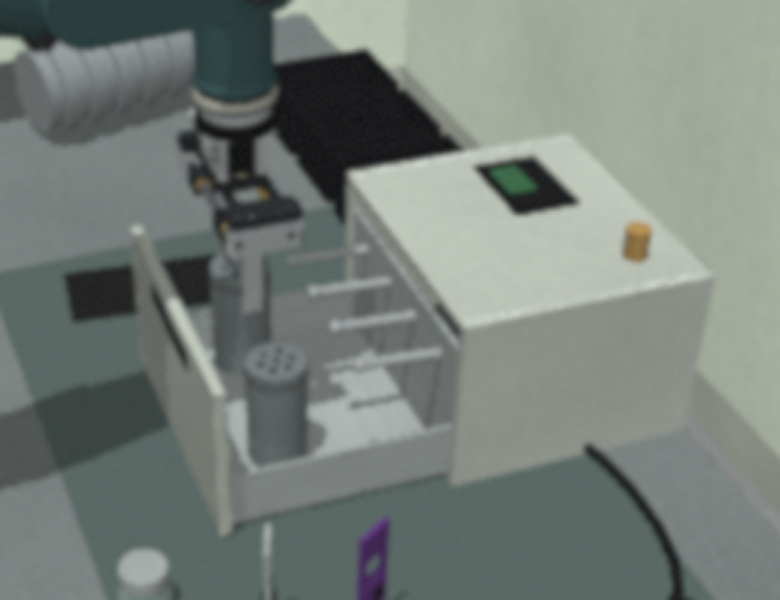

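Emit:
arm_command(plan=[[0, 0, 0, 0.06, 0], [0, 0, 0, 0.1, 0], [0, 0.008, 0.05, 0.1, 0], [0, 0.017, 0.1, 0.1, 0], [0, 0.025, 0.15, 0.1, 0], [0, 0.035, 0.2, 0.1, 0], [0, 0.035, 0.218, 0.1, 0], [0, 0.035, 0.218, 0.06, 0], [0, 0.035, 0.218, 0.02, 0], [0, 0.035, 0.218, 0, 0]])

```text
time: 7.95
tool_pos: [0.56, 0.3857, 0.122]
ee_rot: [3.136, -0.004, -1.593]
wrist_force: [-0.1, 0.7, -2.8]
width: 0.0577
```

Emit:
arm_command(plan=[[0, 0, 0, -0.02, 0], [0, 0, 0, -0.035, 0], [0, 0, 0, -0.043, 0], [0, 0, 0, -0.046, 0], [0, 0, 0, -0.048, 0], [0, 0, 0, -0.048, 0]])

```text
time: 8.7
tool_pos: [0.562, 0.3874, 0.0789]
ee_rot: [-3.141, 0.0, -1.593]
wrist_force: [0.6, -0.3, -3.2]
width: 0.0581
```

Run:
```python
from h import *
avg(3)
S=snap('side');cv2.imwrite('pics/s6.png',cv2.resize(S['image'][30:230,150:410,::-1],None,fx=3,fy=3,interpolation=2))
```

```text
t 8.85 tcp [0.562  0.3874 0.0789] sd [0. 0. 0.] yaw -91.26 w 0.0575 F [-0.8 -0.4 -3.4] j [ 0.52  0.43  1.2  -0.    1.51  2.11]
```

View pics/s6.png

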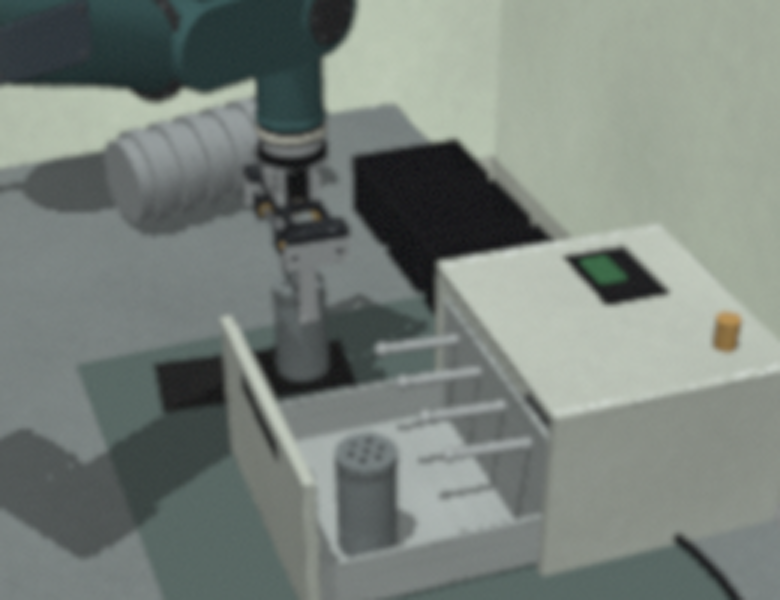

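Emit:
arm_command(plan=[[0, 0, 0, -0.002, 0], [0, 0, 0, -0.003, 0], [0, 0, 0, -0.003, 0]])

```text
time: 9.28
tool_pos: [0.5616, 0.3872, 0.0751]
ee_rot: [3.141, -0.0, -1.593]
wrist_force: [0.3, 0.2, -3.4]
width: 0.0575
```

Emit:
arm_command(plan=[[0.75, 0, 0, 0, 0], [0.9, 0, 0, 0, 0], [1, 0, 0, 0, 0], [1, 0, 0, 0.03, 0], [1, 0, 0, 0.08, 0], [1, 0, 0, 0.14, 0], [1, 0, 0, 0.17, 0], [1, 0, 0, 0.17, 0]])

```text
time: 10.28
tool_pos: [0.563, 0.388, 0.2498]
ee_rot: [-3.134, 0.004, -1.593]
wrist_force: [-0.7, -0.3, -0.5]
width: 0.0937
```

Run:
```python
from h import *
avg(3)
S=snap('side');cv2.imwrite('pics/s7.png',cv2.resize(S['image'][30:230,150:410,::-1],None,fx=3,fy=3,interpolation=2))
```

```text
t 10.43 tcp [0.5615 0.3872 0.2442] sd [0.0004 0.0003 0.0016] yaw -91.26 w 0.0943 F [ 0.1  0.2 -0.7] j [ 0.52  0.39  0.93 -0.    1.82  2.11]
```

View pics/s7.png

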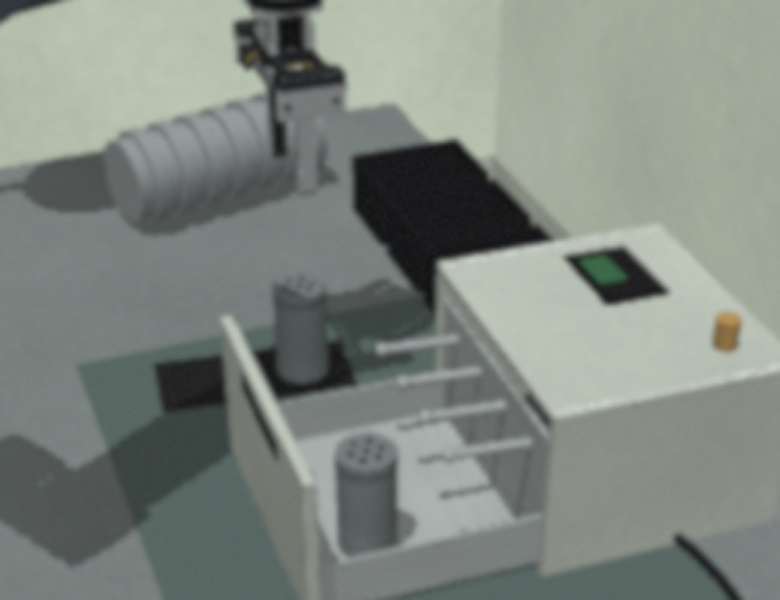

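Emit:
arm_command(plan=[[1, -0.007, -0.06, 0, 0], [1, -0.014, -0.12, 0, 0], [1, -0.021, -0.18, 0, 0], [1, -0.028, -0.24, 0, 0], [1, -0.034, -0.29, 0, 0], [1, -0.038, -0.325, 0, 0], [1, -0.038, -0.325, 0, 0], [1, -0.038, -0.325, -0.03, 0], [1, -0.038, -0.325, -0.06, 0], [1, -0.038, -0.325, -0.06, 0]])

```text
time: 11.72
tool_pos: [0.5214, 0.0634, 0.1809]
ee_rot: [3.133, 0.0, -1.591]
wrist_force: [-0.5, -0.1, 0.1]
width: 0.0937
```

Run:
```python
from h import *
avg(3)
S=snap('side');cv2.imwrite('pics/s8.png',cv2.resize(S['image'][60:260,180:440,::-1],None,fx=3,fy=3,interpolation=2))
```

```text
t 11.88 tcp [0.5235 0.0631 0.1848] sd [0.0006 0.0001 0.0011] yaw -91.2 w 0.0942 F [0.9 0.  0.9] j [0.01 0.04 1.46 0.   1.64 1.6 ]
```

View pics/s8.png

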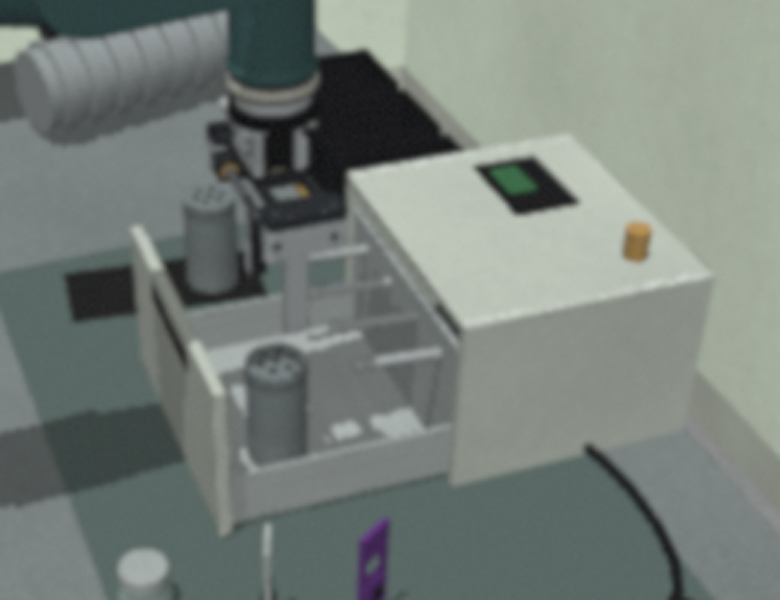

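Emit:
arm_command(plan=[[1, 0, 0, -0.03, 0], [1, 0, 0, -0.06, 0], [1, 0, 0, -0.085, 0], [1, 0, 0, -0.099, 0], [1, 0, 0, -0.099, 0], [0.5, 0, 0, -0.099, 0], [0, 0, 0, -0.099, 0], [0, 0, 0, -0.099, 0], [0, 0, 0, -0.099, 0], [0, 0, 0, -0.099, 0]])

```text
time: 13.18
tool_pos: [0.5239, 0.0622, 0.0866]
ee_rot: [-3.141, -0.0, -1.593]
wrist_force: [0.3, -0.7, 2.0]
width: 0.0576
```

Emit:
arm_command(plan=[[0, 0, 0, 0, 0], [0, 0, 0, 0.03, 0], [0, 0, 0, 0.08, 0], [0, 0, 0, 0.135, 0], [0, 0, 0, 0.135, 0]])

```text
time: 13.8
tool_pos: [0.5262, 0.0624, 0.2268]
ee_rot: [-3.131, 0.0, -1.593]
wrist_force: [0.0, -0.0, -0.6]
width: 0.0572
```

Run:
```python
from h import *
avg(3)
```

```text
t 13.95 tcp [0.5237 0.0623 0.2211] sd [0.0008 0.     0.0017] yaw -91.26 w 0.0578 F [-0.1  0.1 -2. ] j [ 0.01  0.04  1.4  -0.    1.71  1.6 ]
```

Emit:
arm_command(plan=[[0, 0, 0.06, 0, 0], [0, 0, 0.12, 0, 0], [0, 0, 0.18, 0, 0], [0, 0, 0.24, 0, 0], [0, -0.02, 0.3, 0, 0], [0, -0.06, 0.335, 0, 0], [0, -0.071, 0.34, 0, 0], [0, -0.071, 0.34, -0.03, 0], [0, -0.071, 0.34, -0.07, 0], [0, -0.071, 0.34, -0.1, 0]])

```text
time: 15.2
tool_pos: [0.4516, 0.4002, 0.117]
ee_rot: [3.138, -0.004, -1.594]
wrist_force: [0.3, -0.5, -1.3]
width: 0.0571
```

Emit:
arm_command(plan=[[0, 0, 0, -0.02, 0], [0, 0, 0, -0.035, 0], [0, 0, 0, -0.04, 0], [0, 0, 0, -0.042, 0], [0, 0, 0, -0.042, 0]])

```text
time: 15.82
tool_pos: [0.4532, 0.4025, 0.0801]
ee_rot: [-3.14, 0.001, -1.593]
wrist_force: [-0.8, -0.1, -1.5]
width: 0.0578
```

Run:
```python
from h import *
avg(3)
S=snap('side');cv2.imwrite('pics/s9.png',cv2.resize(S['image'][30:230,150:410,::-1],None,fx=3,fy=3,interpolation=2))
```

```text
t 15.97 tcp [0.4532 0.4026 0.0802] sd [0. 0. 0.] yaw -91.26 w 0.0578 F [-0.5  0.2 -1.1] j [ 0.63  0.26  1.42 -0.    1.46  2.23]
```

View pics/s9.png

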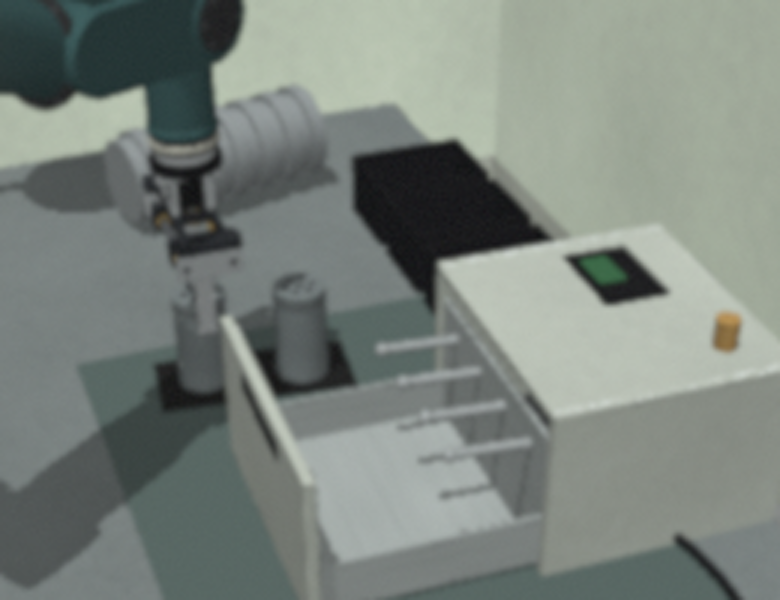

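Emit:
arm_command(plan=[[0, 0, 0, -0.003, 0], [0, 0, 0, -0.005, 0], [0, 0, 0, -0.005, 0], [0.75, 0, 0, -0.005, 0], [0.9, 0, 0, -0.005, 0], [1, 0, 0, -0.005, 0], [1, 0, 0, 0.03, 0], [1, 0, 0, 0.08, 0], [1, 0, 0, 0.14, 0], [1, 0, 0, 0.2, 0]])

```text
time: 17.27
tool_pos: [0.4525, 0.4021, 0.2809]
ee_rot: [3.142, -0.0, -1.593]
wrist_force: [0.6, -0.5, 0.0]
width: 0.0938
```

Emit:
arm_command(plan=[[1, 0, 0, 0, 10], [1, 0, -0.06, 0, 20], [1, 0, -0.12, 0, 30], [1, 0, -0.18, 0, 40], [1, 0, -0.24, 0, 50], [1, 0, -0.3, 0, 60], [1, 0, -0.36, 0, 69.8], [1, 0, -0.42, 0, 69.8], [1, -0.01, -0.48, 0, 69.8], [1, -0.01, -0.48, 0, 69.8]])

```text
time: 18.52
tool_pos: [0.4421, -0.0807, 0.2792]
ee_rot: [3.141, -0.0, -0.38]
wrist_force: [0.0, 1.3, 0.5]
width: 0.094
```

Run:
```python
from h import *
avg(3)
T=snap('top','t10.png')
S=snap('side','s10.png')
```

```text
t 18.68 tcp [ 0.4425 -0.0788  0.2792] sd [0.0002 0.0013 0.    ] yaw -21.62 w 0.0939 F [-1.2  0.7  0.3] j [-0.3  -0.14  1.45  0.    1.83  0.08]
```

View pics/s10.png

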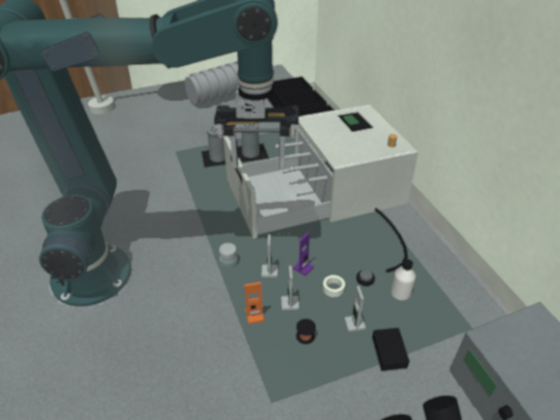

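View pics/t10.png

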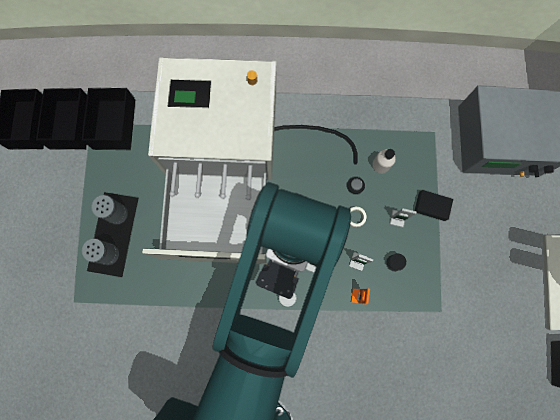

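Emit:
arm_command(plan=[[0.5, -0.002, -0.04, -0.02, 0], [0.5, -0.003, -0.071, -0.05, 0], [0.5, -0.003, -0.071, -0.1, 0], [0.5, -0.003, -0.071, -0.14, 0], [0.5, -0.003, -0.071, -0.14, 0]])

```text
time: 19.4
tool_pos: [0.4378, -0.1461, 0.1357]
ee_rot: [-3.141, 0.008, -0.372]
wrist_force: [-0.3, -0.0, 0.9]
width: 0.0485
```

Run:
```python
from h import *
avg(3)
S=snap('side');T=snap('top');cv2.imwrite('pics/s11.png',cv2.resize(S['image'][180:310,190:360,::-1],None,fx=4,fy=4,interpolation=2))
```

```text
t 19.55 tcp [ 0.4405 -0.1478  0.1402] sd [0.0007 0.0005 0.0012] yaw -21.34 w 0.0473 F [ 0.2 -0.1  1. ] j [-0.45 -0.08  1.67  0.    1.55 -0.07]
```

View pics/s11.png

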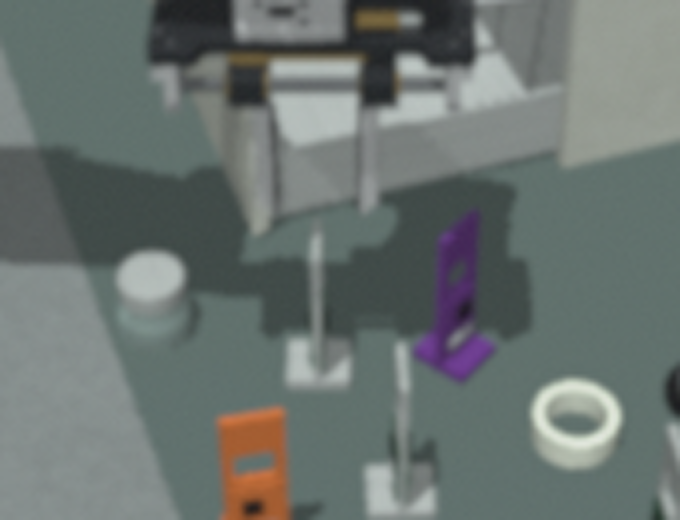

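Emit:
arm_command(plan=[[0.5, -0.001, -0.002, -0.02, 0], [0.5, -0.001, -0.002, -0.035, 0], [0.5, -0.001, -0.002, -0.049, 0], [0.5, -0.001, -0.002, -0.049, 0], [0.5, -0.001, -0.002, -0.049, 0]])

```text
time: 20.27
tool_pos: [0.439, -0.1509, 0.0906]
ee_rot: [3.142, -0.001, -0.375]
wrist_force: [0.6, 0.7, -0.1]
width: 0.0472
```

Run:
```python
from h import *
avg(3)
S=snap('side');T=snap('top');cv2.imwrite('pics/s12.png',cv2.resize(S['image'][180:310,190:360,::-1],None,fx=4,fy=4,interpolation=2))
```

```text
t 20.43 tcp [ 0.4392 -0.151   0.0909] sd [0. 0. 0.] yaw -21.47 w 0.0469 F [-0.3  1.1 -0. ] j [-0.45 -0.05  1.74  0.    1.45 -0.08]
```

View pics/s12.png

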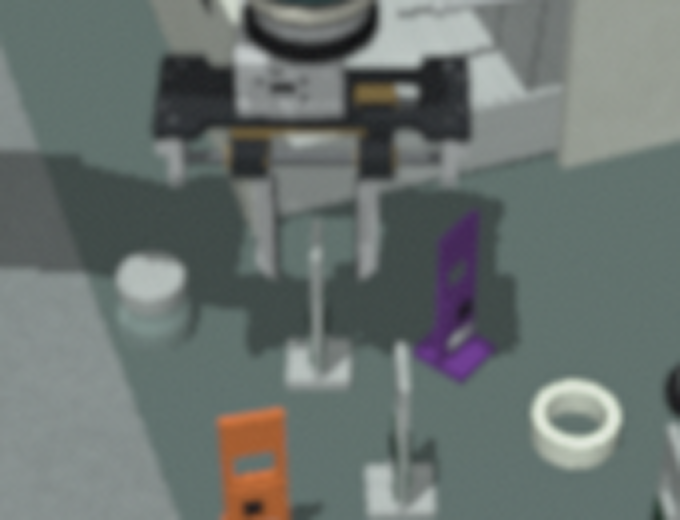

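Emit:
arm_command(plan=[[0.2, 0, 0, 0, 0], [0, 0, 0, 0, 0], [0, 0, 0, 0, 0], [0, 0, 0, 0, 0], [0, 0, 0, 0, 0], [0, 0, 0, 0.01, 0], [0, 0, 0, 0.04, 0], [0, 0, 0, 0.09, 0], [0, 0, 0, 0.14, 0], [0, 0, 0, 0.2, 0]])

```text
time: 21.78
tool_pos: [0.4381, -0.1505, 0.2915]
ee_rot: [-3.142, 0.001, -0.375]
wrist_force: [0.5, -0.9, -1.7]
width: 0.0046
```

Run:
```python
from h import *
avg(5)
S=snap('side','s13.png');T=snap('top')
```

```text
t 22.02 tcp [ 0.4399 -0.1513  0.2954] sd [0.001  0.0005 0.0043] yaw -21.46 w 0.0049 F [-0.3 -0.2 -1.1] j [-0.45 -0.11  1.4   0.    1.85 -0.08]
```

View pics/s13.png

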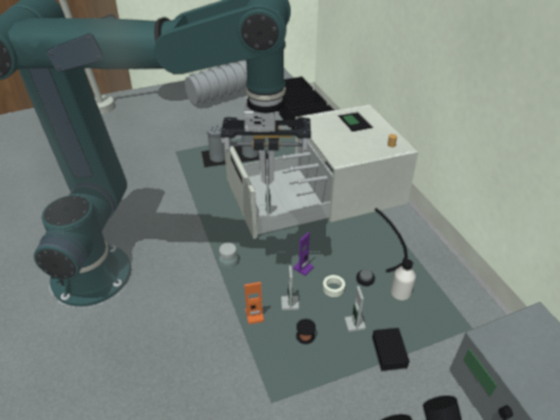

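Emit:
arm_command(plan=[[0, 0.014, 0.045, 0, 4], [0, 0.03, 0.1, 0, 9], [0, 0.048, 0.155, 0, 14], [0, 0.063, 0.21, 0, 18], [0, 0.08, 0.265, 0, 20.3], [0, 0.096, 0.315, 0, 20.3], [0, 0.107, 0.35, 0, 20.3], [0, 0.11, 0.3605, 0, 20.3], [0, 0.11, 0.3605, 0, 20.3], [0, 0.11, 0.3605, 0, 20.3]])

```text
time: 23.38
tool_pos: [0.5485, 0.2084, 0.29]
ee_rot: [3.141, 0.001, -0.022]
wrist_force: [0.8, 0.1, -1.0]
width: 0.0051
```

Emit:
arm_command(plan=[[0, 0, 0, -0.03, 0], [0, 0, 0, -0.07, 0], [0, 0, 0, -0.11, 0], [0, 0, 0, -0.135, 0], [0, 0, 0, -0.145, 0], [0, 0, 0, -0.145, 0], [0, 0, 0, -0.145, 0]])

```text
time: 24.25
tool_pos: [0.5497, 0.2097, 0.1472]
ee_rot: [-3.141, -0.003, -0.021]
wrist_force: [0.1, 0.0, -0.9]
width: 0.005
```

Run:
```python
from h import *
avg(3)
S=snap('side');T=snap('top','t14.png');cv2.imwrite('pics/s14.png',cv2.resize(S['image'][90:250,210:360,::-1],None,fx=3.7,fy=3.7,interpolation=2))
```

```text
t 24.4 tcp [0.5496 0.2099 0.147 ] sd [0.0001 0.     0.0002] yaw -1.17 w 0.0043 F [-0.4  0.2 -1.5] j [ 0.27  0.19  1.37 -0.    1.58  0.29]
```

View pics/s14.png

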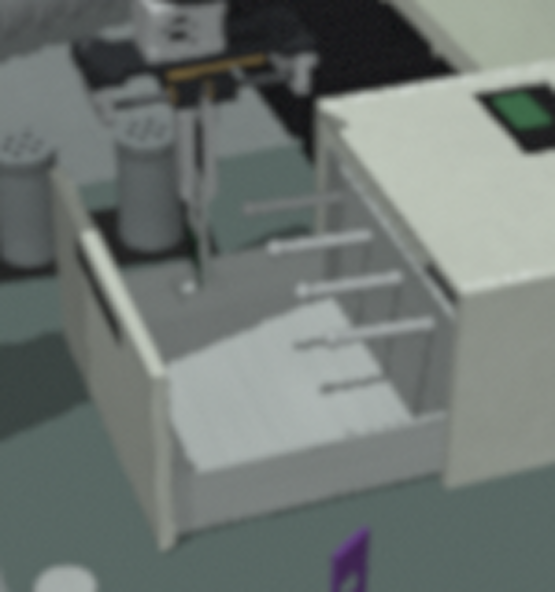

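View pics/t14.png

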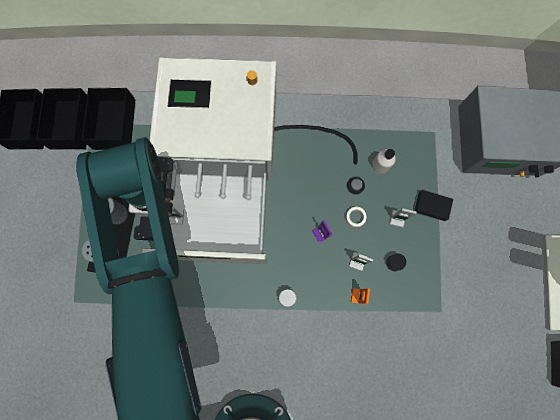

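```bash
cat >> h.py <<'E'
def ovz(s,tcp,yaw,zoff,box,k,f,extra=[]):
    x0,y0,x1,y1=box
    im=cv2.resize(np.ascontiguousarray(s['image'][y0:y1,x0:x1,::-1]),None,fx=k,fy=k,interpolation=2)
    p=(tcp[0],tcp[1],np.radians(yaw))
    for a,b in segs():
        M=model(p,[a,b]);M[:,2]+=tcp[2]-zoff
        q=(proj(s,M)-[x0,y0]+.5)*k-.5
        cv2.line(im,tuple(int(t) for t in q[0].round()),tuple(int(t) for t in q[1].round()),(0,0,255),1)
    for e in extra:
        q=(proj(s,[e])[0]-[x0,y0]+.5)*k-.5;cv2.circle(im,tuple(int(t) for t in q.round()),4,(0,255,255),1)
    cv2.imwrite(f,im)
E
python3 - <<'E'
from h import *
S=snap('side')
ovz(S,(.5496,.2099,.147),-1.2,.0909,(230,120,320,220),6,'pics/v1.png',[(.5932,.2085,.1265),(.5925,.1464,.1265),(.5932,.2085,.129)])
E
```

```text
(no output)
```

View pics/v1.png

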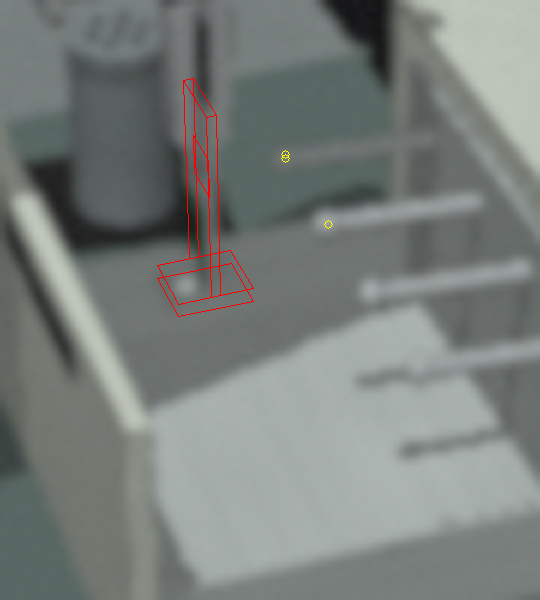

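Emit:
arm_command(plan=[[0, 0, -0.0005, -0.003, 0], [0, 0.015, -0.0005, -0.003, 0], [0, 0.03, -0.001, -0.003, 0], [0, 0.038, -0.001, -0.003, 0], [0, 0.046, -0.001, -0.003, 0], [0, 0.054, -0.002, -0.003, 0], [0, 0.062, -0.002, -0.003, 0], [0, 0.062, -0.002, -0.003, 0]])

```text
time: 25.55
tool_pos: [0.6111, 0.2077, 0.1421]
ee_rot: [3.142, 0.0, -0.021]
wrist_force: [0.2, 0.2, -1.0]
width: 0.0047
```

Run:
```python
from h import *
avg(3)
S=snap('side')
ovz(S,(2,2,.147),-1.2,.0909,(230,100,350,220),5,'pics/v2.png')
```

```text
t 25.7 tcp [0.6106 0.2078 0.1422] sd [0.0001 0.     0.0001] yaw -1.16 w 0.0046 F [ 0.5  0.  -1.1] j [0.24 0.32 1.23 0.   1.6  0.26]
```

View pics/v2.png

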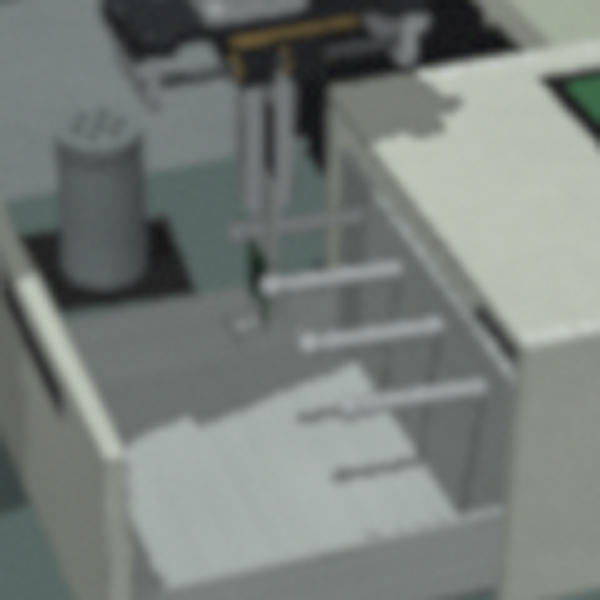

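Emit:
arm_command(plan=[[0, 0.01, 0, 0, 0], [0, 0.02, -0.0005, 0, 0], [0, 0.026, -0.0005, 0, 0], [0, 0.026, -0.0005, -0.003, 0], [0, 0.026, -0.0005, -0.006, 0], [0, 0.026, -0.0005, -0.006, 0], [0, 0.026, -0.0005, -0.006, 0]])

```text
time: 26.62
tool_pos: [0.6365, 0.2073, 0.1362]
ee_rot: [-3.142, -0.0, -0.02]
wrist_force: [0.1, 0.2, -0.8]
width: 0.0052
```

Run:
```python
from h import *
avg(4)
```

```text
t 26.82 tcp [0.6367 0.2073 0.1365] sd [0. 0. 0.] yaw -1.16 w 0.0045 F [-0.1 -1.4 -0.7] j [ 0.23  0.37  1.16 -0.    1.6   0.25]
```

Emit:
arm_command(plan=[[0, 0, 0, -0.001, 0], [0, 0, 0, -0.002, 0], [0, 0, 0, -0.002, 0], [0, 0, 0, -0.002, 0]])

```text
time: 27.32
tool_pos: [0.6367, 0.2072, 0.1342]
ee_rot: [3.142, -0.0, -0.02]
wrist_force: [-0.4, 1.0, -1.1]
width: 0.0047
```

Run:
```python
from h import *
avg(4)
```

```text
t 27.52 tcp [0.6367 0.2072 0.1342] sd [0. 0. 0.] yaw -1.17 w 0.0051 F [ 0.1 -0.2 -1.4] j [ 0.23  0.38  1.17 -0.    1.6   0.25]
```

Emit:
arm_command(plan=[[0, 0, 0, -0.001, 0], [0, 0, 0, -0.002, 0], [0, 0, 0, -0.002, 0], [0, 0, 0, -0.002, 0]])

```text
time: 28.02
tool_pos: [0.6368, 0.2073, 0.1337]
ee_rot: [-3.141, -0.001, -0.02]
wrist_force: [-2.7, -1.3, 5.3]
width: 0.0049
```

Run:
```python
from h import *
avg(4)
S=snap('side')
ovz(S,(.6367,.2072,.1322),-1.2,.0909,(230,100,350,220),5,'pics/v3.png')
```

```text
t 28.23 tcp [0.6368 0.2073 0.1337] sd [0. 0. 0.] yaw -1.16 w 0.0049 F [-2.6 -0.2  5.7] j [ 0.23  0.37  1.17 -0.    1.6   0.25]
```

View pics/v3.png

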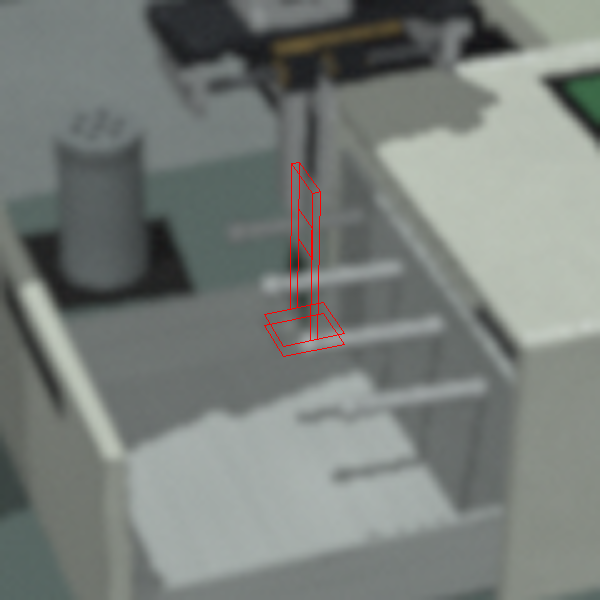

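Emit:
arm_command(plan=[[0, 0, 0, 0.001, 0], [0, 0, 0, 0.001, 0], [0.06, 0, 0, 0.001, 0], [0.1, 0, 0, 0.001, 0], [0.15, 0, 0, 0.001, 0], [0.2, 0, 0, 0.001, 0], [0.25, 0, 0, 0.001, 0], [0.25, 0, 0, 0.001, 0], [0.25, 0, 0, 0.001, 0]])

```text
time: 29.4
tool_pos: [0.6367, 0.2073, 0.1333]
ee_rot: [-3.142, -0.0, -0.02]
wrist_force: [-0.5, -0.9, 0.1]
width: 0.023
```

Emit:
arm_command(plan=[[0.25, 0, 0, 0.01, 0], [0.25, 0, 0, 0.025, 0], [0.25, 0, 0, 0.05, 0], [0.25, 0, 0, 0.09, 0], [0.25, 0, 0, 0.14, 0], [0.25, 0, 0, 0.15, 0], [0.25, 0, 0, 0.15, 0]])

```text
time: 30.28
tool_pos: [0.637, 0.2074, 0.2847]
ee_rot: [-3.141, -0.003, -0.02]
wrist_force: [-0.2, 0.1, -0.6]
width: 0.0232
```

Run:
```python
from h import *
avg(4)
S=snap('side')
ovz(S,(2,.2072,.1322),-1.2,.0909,(230,100,350,220),5,'pics/v4.png')
```

```text
t 30.48 tcp [0.6362 0.2071 0.2812] sd [0.0002 0.     0.0008] yaw -1.17 w 0.0235 F [-1.2  0.1  0. ] j [ 0.23  0.37  0.89 -0.    1.89  0.25]
```

View pics/v4.png

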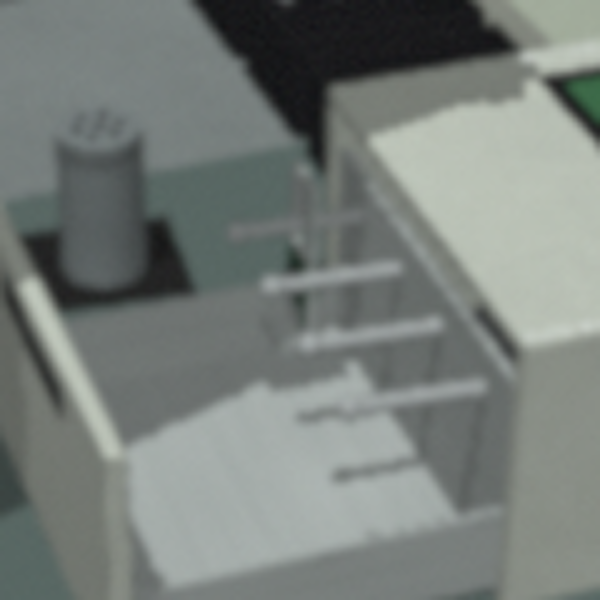

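Emit:
arm_command(plan=[[0.5, -0.02, -0.05, 0, -5], [0.5, -0.045, -0.11, 0, -10], [0.5, -0.067, -0.165, 0, -15], [0.5, -0.09, -0.22, 0, -20.5], [0.5, -0.112, -0.28, 0, -20.5], [0.5, -0.135, -0.34, 0, -20.5], [0.5, -0.157, -0.4, 0, -20.5], [0.5, -0.178, -0.45, 0, -20.5], [0.5, -0.186, -0.472, -0.03, -20.5], [0.5, -0.186, -0.472, -0.06, -20.5]])

```text
time: 31.78
tool_pos: [0.4494, -0.2666, 0.2215]
ee_rot: [3.142, 0.001, -0.382]
wrist_force: [0.8, 0.2, -0.3]
width: 0.0468
```

Emit:
arm_command(plan=[[0.5, 0, 0, -0.03, 0], [0.5, 0, 0, -0.07, 0], [0.5, 0, 0, -0.08, 0], [0.5, 0, 0, -0.08, 0]])

```text
time: 32.28
tool_pos: [0.4503, -0.2644, 0.1427]
ee_rot: [-3.141, 0.002, -0.378]
wrist_force: [0.1, -0.1, 0.3]
width: 0.0471
```

Run:
```python
from h import *
avg(5)
T=snap('top');print('orange',at_z(T,361,290,.115),at_z(T,353,303,.008),at_z(T,369,303,.008))
S=snap('side');cv2.imwrite('pics/s15.png',cv2.resize(S['image'][180:340,190:360,::-1],None,fx=3.5,fy=3.5,interpolation=2))
ovz(S,(.4502,-.2653,.0909),-21.7,.0909,(240,200,340,320),5,'pics/v5.png')
```

```text
t 32.52 tcp [ 0.4515 -0.2653  0.1449] sd [0.0002 0.0002 0.0004] yaw -21.66 w 0.0468 F [-0.5  0.2  0.1] j [-0.64  0.05  1.53  0.    1.56 -0.26]
orange [ 0.37168324 -0.25305242  0.115     ] [ 0.33964852 -0.25178369  0.008     ] [ 0.34025188 -0.29382962  0.008     ]
```

View pics/v5.png

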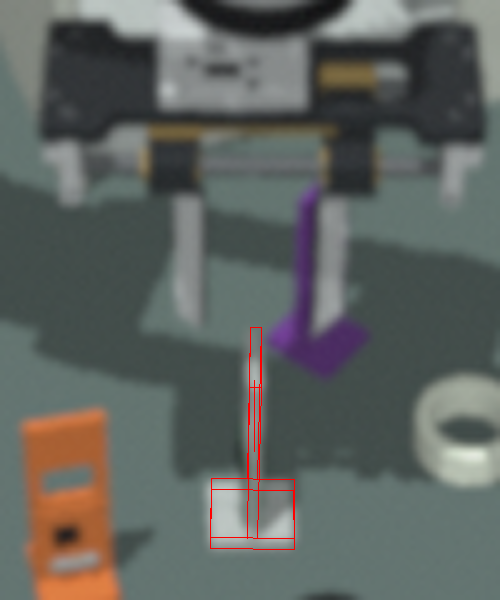

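Emit:
arm_command(plan=[[0.5, -0.001, 0, -0.02, 0], [0.5, -0.001, 0, -0.04, 0], [0.5, -0.001, 0, -0.054, 0], [0.5, -0.001, 0, -0.054, 0], [0.5, -0.001, 0, -0.054, 0]])

```text
time: 33.25
tool_pos: [0.4502, -0.2651, 0.0901]
ee_rot: [3.141, -0.001, -0.378]
wrist_force: [-0.2, 0.1, 0.7]
width: 0.0468
```

Run:
```python
from h import *
avg(4)
S=snap('side')
ovz(S,(2.4502,-.2653,.0909),-21.7,.0909,(240,200,340,320),5,'pics/v6.png')
```

```text
t 33.45 tcp [ 0.4502 -0.2651  0.0902] sd [0.0001 0.     0.0001] yaw -21.66 w 0.0471 F [-0.2 -0.4 -0.3] j [-0.64  0.08  1.61  0.    1.45 -0.26]
```

View pics/v6.png

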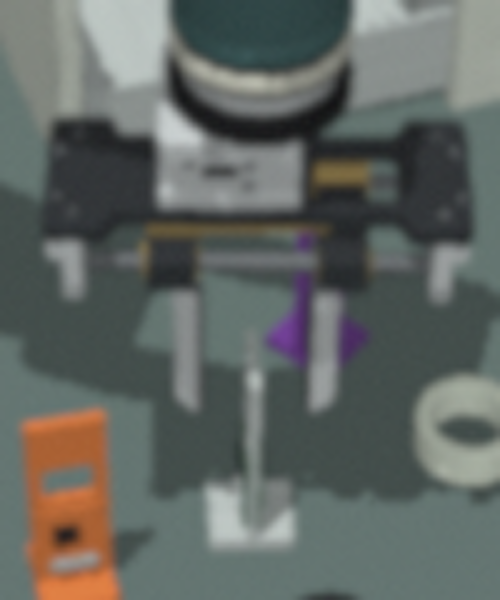

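Centred; TCP is 90.2 mm above the base. Grip and lift.

Emit:
arm_command(plan=[[0.2, 0, 0, 0, 0], [0, 0, 0, 0, 0], [0, 0, 0, 0, 0], [0, 0, 0, 0, 0], [0, 0, 0, 0, 0], [0, 0, 0, 0.01, 0], [0, 0, 0, 0.04, 0], [0, 0, 0, 0.09, 0], [0, 0, 0, 0.14, 0], [0, 0, 0, 0.2, 0]])

```text
time: 34.75
tool_pos: [0.4491, -0.2643, 0.2904]
ee_rot: [-3.141, 0.001, -0.378]
wrist_force: [0.9, -1.3, -1.0]
width: 0.005
```

Run:
```python
from h import *
avg(5)
S=snap('side','s16.png')
```

```text
t 35.0 tcp [ 0.4508 -0.2655  0.2947] sd [0.0009 0.0006 0.0045] yaw -21.66 w 0.0045 F [-0.3  1.1 -2.9] j [-0.64  0.02  1.27  0.    1.84 -0.26]
```

View pics/s16.png

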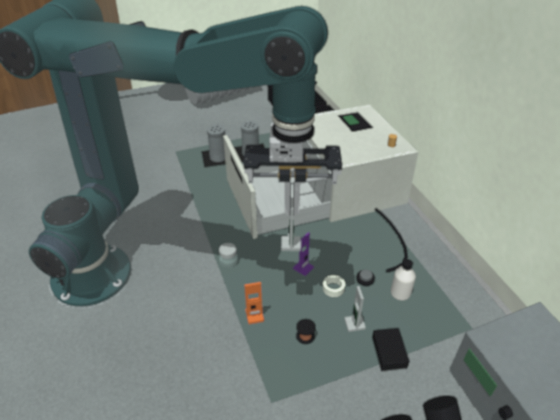

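Emit:
arm_command(plan=[[0, 0.01, 0.04, 0, 4], [0, 0.024, 0.1, 0, 9], [0, 0.038, 0.16, 0, 14], [0, 0.052, 0.22, 0, 18], [0, 0.066, 0.28, 0, 20.5], [0, 0.08, 0.335, 0, 20.5], [0, 0.093, 0.385, 0, 20.5], [0, 0.1, 0.4124, 0, 20.5], [0, 0.1, 0.4124, 0, 20.5], [0, 0.1, 0.4124, 0, 20.5]])

```text
time: 36.3
tool_pos: [0.5491, 0.1469, 0.2874]
ee_rot: [3.14, 0.003, -0.021]
wrist_force: [-0.1, 0.3, -2.4]
width: 0.0047
```

Emit:
arm_command(plan=[[0, 0, 0, -0.03, 0], [0, 0, 0, -0.07, 0], [0, 0, 0, -0.11, 0], [0, 0, 0, -0.135, 0], [0, 0, 0, -0.147, 0], [0, 0, 0, -0.147, 0], [0, 0, 0, -0.147, 0]])

```text
time: 37.17
tool_pos: [0.5506, 0.1474, 0.1439]
ee_rot: [-3.141, -0.003, -0.021]
wrist_force: [0.3, -0.2, -1.1]
width: 0.0047
```

Run:
```python
from h import *
a=avg(4)
S=snap('side')
ovz(S,a,-1.2,.0902,(230,100,350,220),5,'pics/v7.png',[(.5925,.1464,.1265)])
```

```text
t 37.38 tcp [0.5505 0.1477 0.1438] sd [0.0001 0.0001 0.0002] yaw -1.17 w 0.0049 F [-0.3 -0.6 -1.7] j [ 0.16  0.15  1.43 -0.    1.56  0.18]
```

View pics/v7.png

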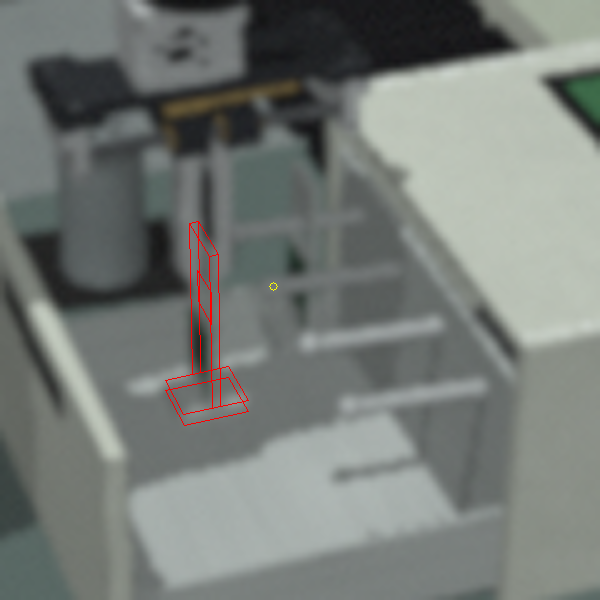

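Emit:
arm_command(plan=[[0, 0, -0.0005, -0.001, 0], [0, 0.015, -0.0005, -0.001, 0], [0, 0.03, -0.001, -0.001, 0], [0, 0.038, -0.001, -0.001, 0], [0, 0.046, -0.001, -0.001, 0], [0, 0.054, -0.002, -0.001, 0], [0, 0.062, -0.002, -0.001, 0], [0, 0.062, -0.002, -0.001, 0]])

```text
time: 38.42
tool_pos: [0.6121, 0.1456, 0.1411]
ee_rot: [3.142, 0.0, -0.02]
wrist_force: [0.1, 0.1, -1.2]
width: 0.0047
```

Emit:
arm_command(plan=[[0, 0.01, 0, 0, 0], [0, 0.02, -0.0005, 0, 0], [0, 0.025, -0.0005, 0, 0], [0, 0.025, -0.0005, -0.004, 0], [0, 0.025, -0.0005, -0.007, 0], [0, 0.025, -0.0005, -0.009, 0], [0, 0.025, -0.0005, -0.009, 0], [0, 0.025, -0.0005, -0.009, 0]])

```text
time: 39.42
tool_pos: [0.6365, 0.1452, 0.1328]
ee_rot: [-3.142, -0.0, -0.02]
wrist_force: [-2.0, -0.7, 2.5]
width: 0.005
```

Run:
```python
from h import *
a=avg(4)
S=snap('side')
ovz(S,a,-1.2,.0902,(230,100,350,220),5,'pics/v8.png',[(.5925,.1464,.1265)])
```

```text
t 39.62 tcp [0.6365 0.1452 0.1327] sd [0. 0. 0.] yaw -1.16 w 0.0046 F [-2.   0.9  2.4] j [0.14 0.34 1.22 0.   1.59 0.16]
```

View pics/v8.png

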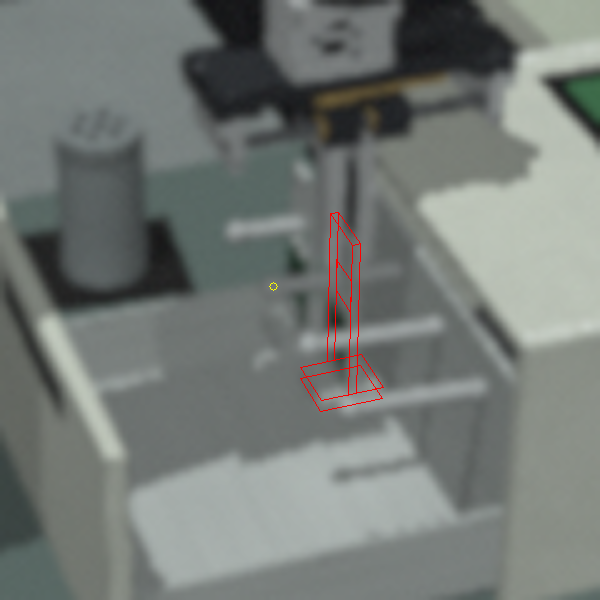

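Light contact on the rod (wrist force rose from −1.5 to +2.4 N); release and back off upward.

Emit:
arm_command(plan=[[0, 0, 0, 0.0005, 0], [0, 0, 0, 0.0005, 0], [0.06, 0, 0, 0.0005, 0], [0.1, 0, 0, 0.0005, 0], [0.15, 0, 0, 0.0005, 0], [0.2, 0, 0, 0.0005, 0], [0.25, 0, 0, 0.0005, 0], [0.25, 0, 0, 0.0005, 0], [0.25, 0, 0, 0.0005, 0]])

```text
time: 40.8
tool_pos: [0.6367, 0.1452, 0.1327]
ee_rot: [-3.142, -0.0, -0.02]
wrist_force: [-1.1, -0.4, 0.2]
width: 0.0236
```

Emit:
arm_command(plan=[[0.25, 0, 0, 0.01, 0], [0.25, 0, 0, 0.025, 0], [0.25, 0, 0, 0.05, 0], [0.25, 0, 0, 0.09, 0], [0.25, 0, 0, 0.14, 0], [0.25, 0, 0, 0.15, 0], [0.25, 0, 0, 0.15, 0]])

```text
time: 41.68
tool_pos: [0.6371, 0.1452, 0.2841]
ee_rot: [-3.141, -0.003, -0.02]
wrist_force: [0.1, 0.1, -0.1]
width: 0.0235
```

Run:
```python
from h import *
avg(4)
S=snap('side')
ovz(S,(2,.2072,.1322),-1.2,.0909,(230,100,350,220),5,'pics/v9.png')
```

```text
t 41.88 tcp [0.6362 0.1451 0.2807] sd [0.0002 0.     0.0008] yaw -1.17 w 0.0235 F [ 0.1 -0.9  0.8] j [ 0.14  0.33  0.94 -0.    1.88  0.16]
```

View pics/v9.png

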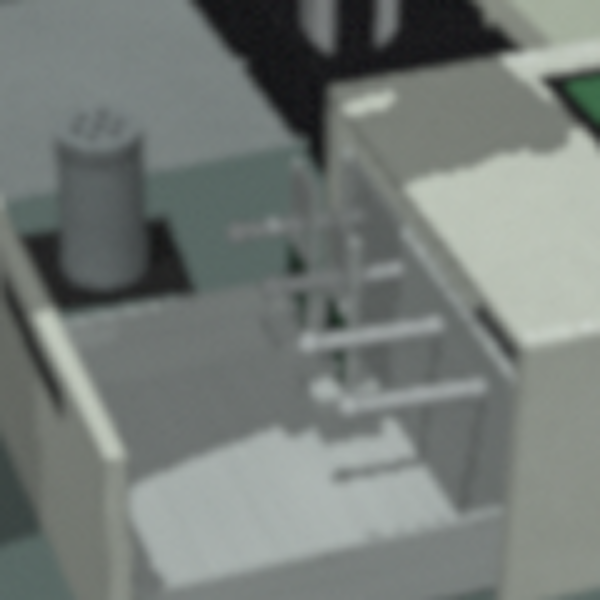

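Emit:
arm_command(plan=[[0.5, -0.008, -0.05, 0, -4], [0.5, -0.016, -0.11, 0, -8], [0.5, -0.024, -0.17, 0, -12], [0.5, -0.032, -0.23, 0, -12], [0.5, -0.04, -0.29, 0, -12], [0.5, -0.048, -0.35, 0, -12], [0.5, -0.056, -0.41, 0, -12], [0.5, -0.063, -0.47, 0, -12], [0.5, -0.069, -0.519, -0.03, -12], [0.5, -0.069, -0.519, -0.06, -12]])

```text
time: 43.18
tool_pos: [0.5659, -0.3779, 0.2195]
ee_rot: [-3.141, 0.002, -0.235]
wrist_force: [1.1, 0.7, 0.0]
width: 0.0468
```

Emit:
arm_command(plan=[[0.5, 0, 0, -0.03, 0], [0.5, 0, 0, -0.07, 0], [0.5, 0, 0, -0.08, 0], [0.5, 0, 0, -0.08, 0], [0.5, 0, 0, -0.08, 0]])

```text
time: 43.8
tool_pos: [0.5686, -0.3744, 0.145]
ee_rot: [3.14, -0.003, -0.23]
wrist_force: [0.1, -0.3, -0.1]
width: 0.0472
```

Run:
```python
from h import *
avg(5)
S=snap('side')
ovz(S,(.5674,-.374,.0909),-13.2,.0909,(300,210,420,360),4,'pics/v10.png')
```

```text
t 44.05 tcp [ 0.5684 -0.3744  0.1448] sd [0.0002 0.0001 0.0004] yaw -13.16 w 0.0471 F [ 0.1 -0.5  0.1] j [-0.67  0.39  1.12  0.    1.62 -0.44]
```

View pics/v10.png

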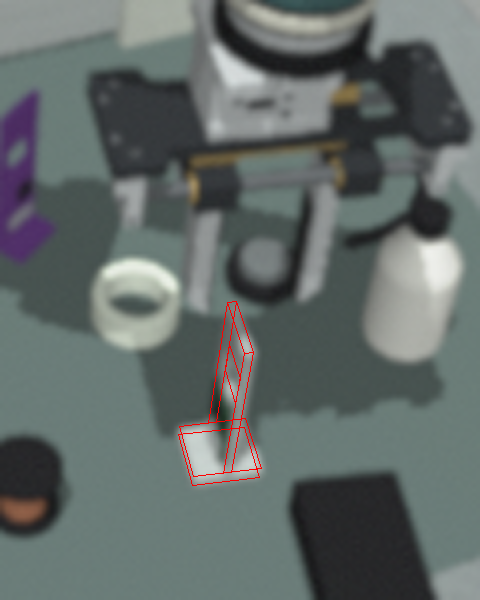

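Emit:
arm_command(plan=[[0.5, -0.001, 0.0005, -0.02, 0], [0.5, -0.001, 0.0005, -0.04, 0], [0.5, -0.001, 0.0005, -0.054, 0], [0.5, -0.001, 0.0005, -0.054, 0], [0.5, -0.001, 0.0005, -0.054, 0]])

```text
time: 44.72
tool_pos: [0.567, -0.3736, 0.0892]
ee_rot: [3.141, -0.001, -0.23]
wrist_force: [-0.8, 0.5, 1.2]
width: 0.0471
```

Run:
```python
from h import *
avg(4)
S=snap('side')
ovz(S,(2.5674,-.374,.0909),-13.2,.0909,(300,210,420,360),4,'pics/v11.png')
```

```text
t 44.92 tcp [ 0.5672 -0.3737  0.0898] sd [0.     0.     0.0001] yaw -13.16 w 0.0474 F [ 0.   0.5 -0.1] j [-0.67  0.42  1.2   0.    1.52 -0.44]
```

View pics/v11.png

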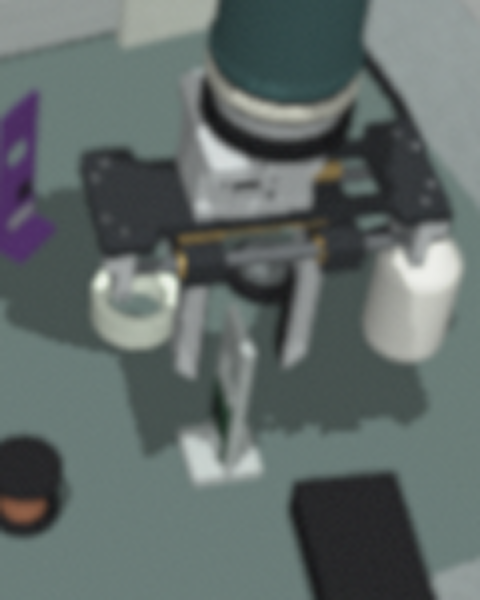

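Emit:
arm_command(plan=[[0.2, 0, 0, 0, 0], [0, 0, 0, 0, 0], [0, 0, 0, 0, 0], [0, 0, 0, 0, 0], [0, 0, 0, 0, 0], [0, 0, 0, 0.01, 0], [0, 0, 0, 0.04, 0], [0, 0, 0, 0.09, 0], [0, 0, 0, 0.14, 0], [0, 0, 0, 0.2, 0]])

```text
time: 46.22
tool_pos: [0.5661, -0.3729, 0.2896]
ee_rot: [-3.141, 0.002, -0.23]
wrist_force: [1.2, -0.4, -1.8]
width: 0.0044
```

Run:
```python
from h import *
avg(5)
S=snap('side','s17.png')
```

```text
t 46.48 tcp [ 0.5676 -0.374   0.2951] sd [0.0006 0.0005 0.0049] yaw -13.16 w 0.0049 F [ 0.6 -0.7 -1.7] j [-0.67  0.39  0.84  0.    1.91 -0.44]
```

View pics/s17.png

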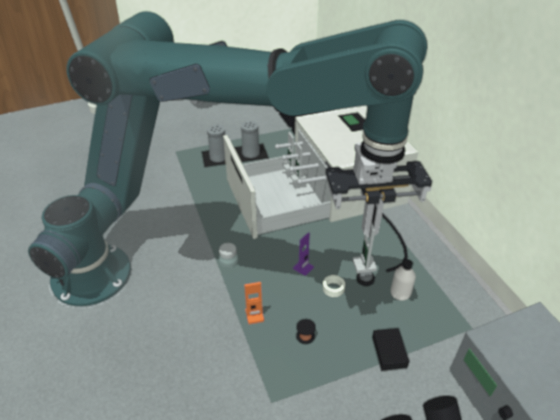

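Emit:
arm_command(plan=[[0, -0.001, 0.04, 0, 4], [0, -0.004, 0.1, 0, 8], [0, -0.006, 0.16, 0, 12], [0, -0.008, 0.22, 0, 12], [0, -0.01, 0.28, 0, 12], [0, -0.013, 0.34, 0, 12], [0, -0.015, 0.4, 0, 12], [0, -0.017, 0.445, 0, 12], [0, -0.017, 0.46, 0, 12], [0, -0.017, 0.46, 0, 12]])

```text
time: 47.78
tool_pos: [0.5492, 0.0868, 0.2868]
ee_rot: [3.141, 0.003, -0.019]
wrist_force: [0.9, -0.5, -2.4]
width: 0.005
```

Emit:
arm_command(plan=[[0, 0, 0, -0.03, 0], [0, 0, 0, -0.07, 0], [0, 0, 0, -0.11, 0], [0, 0, 0, -0.135, 0], [0, 0, 0, -0.147, 0], [0, 0, 0, -0.147, 0], [0, 0, 0, -0.147, 0]])

```text
time: 48.65
tool_pos: [0.5507, 0.0862, 0.1432]
ee_rot: [-3.142, -0.003, -0.021]
wrist_force: [-0.5, 0.4, -1.9]
width: 0.0049
```

Run:
```python
from h import *
a=avg(4)
S=snap('side')
ovz(S,a,-1.2,.0898,(230,100,350,220),5,'pics/v12.png',[(.5909,.0852,.1265)])
```

```text
t 48.85 tcp [0.5506 0.0865 0.1433] sd [0.0002 0.0001 0.0002] yaw -1.17 w 0.0048 F [-0.4  0.3 -1.3] j [ 0.05  0.12  1.46 -0.    1.56  0.07]
```

View pics/v12.png

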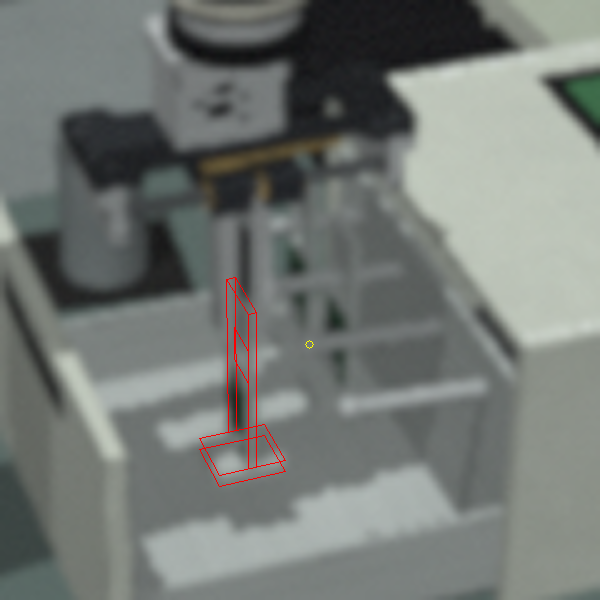

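Emit:
arm_command(plan=[[0, 0, -0.0005, -0.001, 0], [0, 0.015, -0.0005, -0.001, 0], [0, 0.03, -0.001, -0.001, 0], [0, 0.038, -0.001, -0.001, 0], [0, 0.046, -0.001, -0.001, 0], [0, 0.054, -0.002, -0.001, 0], [0, 0.062, -0.002, -0.001, 0], [0, 0.062, -0.002, -0.001, 0]])

```text
time: 49.9
tool_pos: [0.6121, 0.0846, 0.1406]
ee_rot: [-3.142, 0.0, -0.02]
wrist_force: [-0.6, 0.1, -1.7]
width: 0.0049
```

Emit:
arm_command(plan=[[0, 0.01, 0, 0, 0], [0, 0.02, -0.0005, 0, 0], [0, 0.025, -0.0005, 0, 0], [0, 0.025, -0.0005, -0.004, 0], [0, 0.025, -0.0005, -0.007, 0], [0, 0.025, -0.0005, -0.009, 0], [0, 0.025, -0.0005, -0.009, 0], [0, 0.025, -0.0005, -0.009, 0]])

```text
time: 50.9
tool_pos: [0.6365, 0.0842, 0.1321]
ee_rot: [-3.142, -0.0, -0.02]
wrist_force: [-1.7, -0.5, 1.1]
width: 0.0047
```

Run:
```python
from h import *
a=avg(4)
S=snap('side')
ovz(S,a,-1.2,.0898,(230,100,350,220),5,'pics/v13.png',[(.5909,.0852,.1265)])
```

```text
t 51.1 tcp [0.6366 0.0842 0.132 ] sd [0. 0. 0.] yaw -1.16 w 0.0045 F [-1.5  0.3  1.9] j [0.04 0.31 1.25 0.   1.58 0.06]
```

View pics/v13.png

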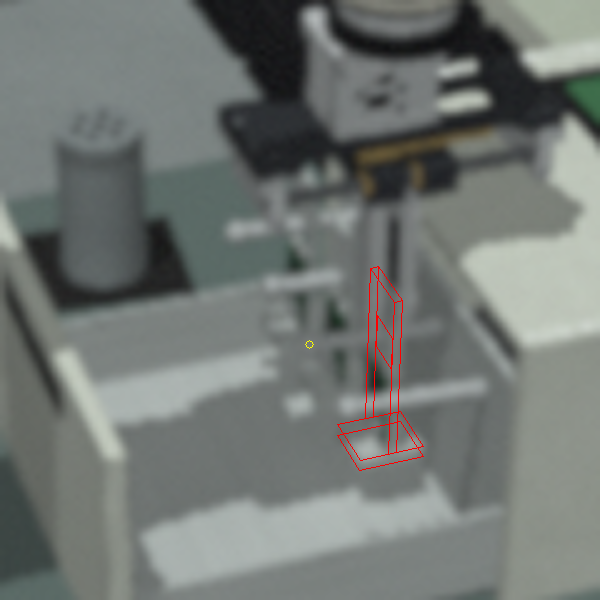

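Emit:
arm_command(plan=[[0, 0, 0, 0.0005, 0], [0, 0, 0, 0.0005, 0], [0.06, 0, 0, 0.0005, 0], [0.1, 0, 0, 0.0005, 0], [0.15, 0, 0, 0.0005, 0], [0.2, 0, 0, 0.0005, 0], [0.25, 0, 0, 0.0005, 0], [0.25, 0, 0, 0.0005, 0], [0.25, 0, 0, 0.0005, 0]])

```text
time: 52.28
tool_pos: [0.6367, 0.0841, 0.1322]
ee_rot: [3.142, -0.0, -0.02]
wrist_force: [0.3, 0.3, -0.1]
width: 0.0236
```

Emit:
arm_command(plan=[[0.25, 0, 0, 0.01, 0], [0.25, 0, 0, 0.025, 0], [0.25, 0, 0, 0.05, 0], [0.25, 0, 0, 0.09, 0], [0.25, 0, 0, 0.14, 0], [0.25, 0, 0, 0.15, 0], [0.25, 0, 0, 0.15, 0]])

```text
time: 53.15
tool_pos: [0.6371, 0.0842, 0.2836]
ee_rot: [-3.141, -0.003, -0.02]
wrist_force: [1.2, 0.2, 0.1]
width: 0.0235
```

Run:
```python
from h import *
avg(4)
S=snap('side','s18.png');T=snap('top','t18.png')
ovz(S,(2,.2072,.1322),-1.2,.0909,(230,100,350,220),5,'pics/v14.png')
```

```text
t 53.35 tcp [0.6362 0.0841 0.2803] sd [0.0002 0.     0.0008] yaw -1.17 w 0.0233 F [ 0.3  0.5 -0.2] j [ 0.04  0.3   0.98 -0.    1.87  0.06]
```

View pics/v14.png

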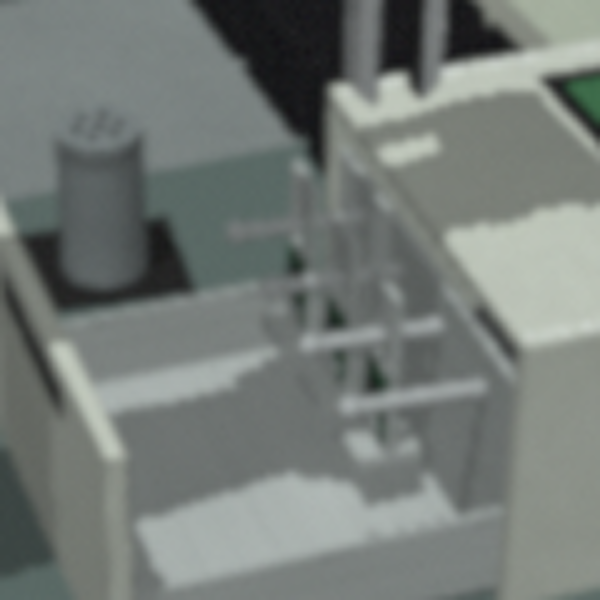

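View pics/t18.png

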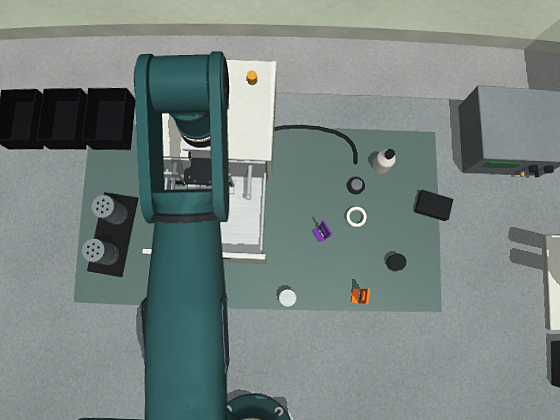

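Emit:
arm_command(plan=[[0, -0.03, 0.005, 0, -10], [0, -0.08, 0.01, 0, -20], [0, -0.13, 0.015, 0, -30], [0, -0.17, 0.02, 0, -40], [0, -0.2, 0.025, 0, -50], [0, -0.23, 0.033, 0, -60], [0, -0.24, 0.033, 0, -70], [0, -0.24, 0.033, 0, -80], [0, -0.24, 0.033, 0, -90], [0, -0.24, 0.033, 0, -90]])

```text
time: 54.7
tool_pos: [0.3964, 0.1171, 0.2816]
ee_rot: [3.141, -0.0, -1.589]
wrist_force: [1.0, 0.4, 0.1]
width: 0.0005
```

Emit:
arm_command(plan=[[0, 0, 0, -0.05, 0], [0, 0, 0, -0.1, 0], [0, 0, 0, -0.14, 0], [0, 0, 0, -0.175, 0], [0, 0, 0, -0.175, 0], [0, 0, 0, -0.175, 0]])

```text
time: 55.45
tool_pos: [0.3975, 0.1173, 0.1086]
ee_rot: [-3.14, 0.0, -1.59]
wrist_force: [0.2, -0.7, 0.9]
width: 0.0003
```

Run:
```python
from h import *
avg(4)
S=snap('side','s19.png');T=snap('top','t19.png')
```

```text
t 55.65 tcp [0.398  0.1174 0.1092] sd [0.0001 0.     0.0001] yaw -91.13 w 0.0004 F [ 0.1 -0.  -0.8] j [ 0.15 -0.18  1.82 -0.    1.5   1.74]
```

View pics/s19.png

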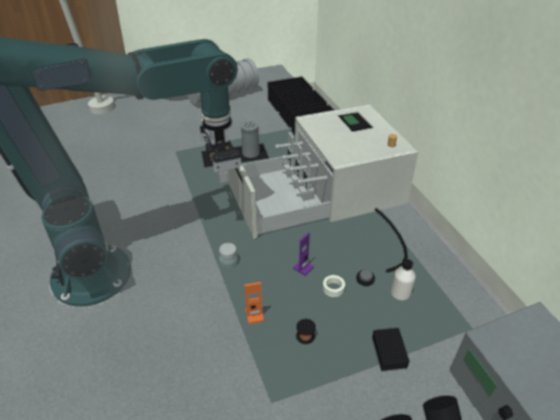

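View pics/t19.png

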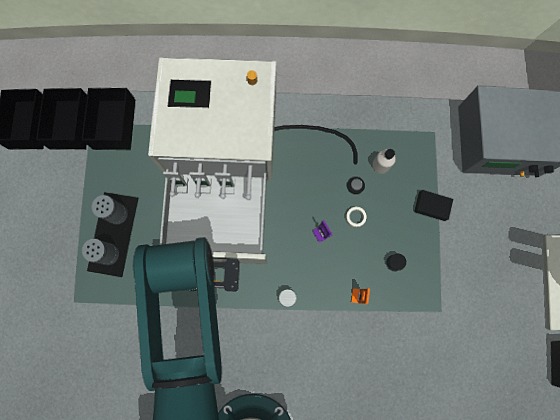

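Emit:
arm_command(plan=[[0, 0.01, 0, -0.004, 0], [0, 0.02, 0, -0.004, 0], [0, 0.025, 0, -0.004, 0], [0, 0.028, 0, -0.004, 0], [0, 0.031, -0.0005, -0.004, 0], [0, 0.034, -0.0005, -0.004, 0], [0, 0.037, -0.0005, -0.004, 0], [0, 0.04, -0.0005, -0.004, 0], [0, 0.043, -0.0005, -0.004, 0], [0, 0.046, -0.001, -0.004, 0]])

```text
time: 57.0
tool_pos: [0.4409, 0.1164, 0.1032]
ee_rot: [3.137, 0.0, -1.591]
wrist_force: [-5.4, -0.3, 3.6]
width: 0.0001
```

Emit:
arm_command(plan=[[0, 0.004, 0, 0, 0], [0, 0.009, 0, 0, 0], [0, 0.014, 0, 0, 0], [0, 0.019, -0.0005, 0, 0], [0, 0.024, -0.0005, 0, 0], [0, 0.029, -0.0005, 0, 0], [0, 0.034, -0.0005, 0, 0], [0, 0.039, -0.001, 0, 0], [0, 0.044, -0.001, 0, 0], [0, 0.049, -0.001, 0, 0]])

```text
time: 58.25
tool_pos: [0.4898, 0.1154, 0.1032]
ee_rot: [3.137, -0.0, -1.591]
wrist_force: [-6.4, 0.7, 3.5]
width: 0.0006
```

Run:
```python
from h import *
avg(2)
S=snap('side');T=snap('top','t20.png')
ovz(S,(2,.2072,.1322),-1.2,.0909,(230,100,350,220),5,'pics/v15.png')
```

```text
t 58.35 tcp [0.4907 0.1153 0.1032] sd [0. 0. 0.] yaw -91.15 w 0.0002 F [-4.4 -0.1  2.9] j [0.12 0.03 1.63 0.   1.48 1.71]
```

View pics/v15.png

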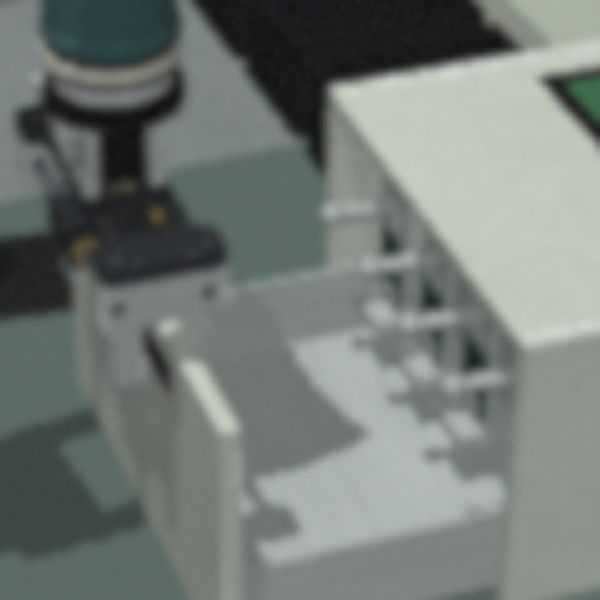

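View pics/t20.png

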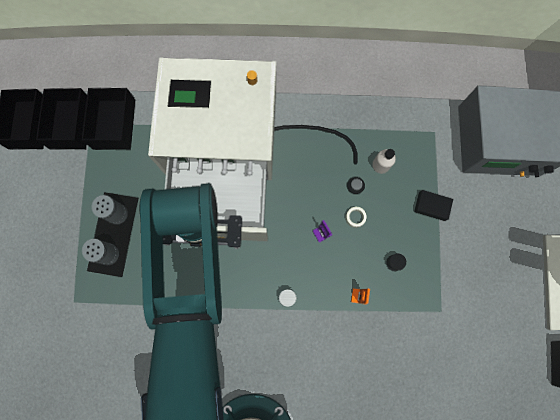

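Emit:
arm_command(plan=[[0, 0.004, 0, 0, 0], [0, 0.009, 0, 0, 0], [0, 0.014, 0, 0, 0], [0, 0.019, -0.0005, 0, 0], [0, 0.024, -0.0005, 0, 0], [0, 0.029, -0.0005, 0, 0], [0, 0.034, -0.0005, 0, 0], [0, 0.039, -0.001, 0, 0], [0, 0.044, -0.001, 0, 0], [0, 0.049, -0.001, 0, 0]])

```text
time: 59.7
tool_pos: [0.5395, 0.1143, 0.1032]
ee_rot: [3.139, -0.0, -1.591]
wrist_force: [-5.8, 0.8, 3.4]
width: 0.0002
```

Emit:
arm_command(plan=[[0, 0.004, 0, 0, 0], [0, 0.009, 0, 0, 0], [0, 0.014, 0, 0, 0], [0, 0.019, -0.0005, 0, 0], [0, 0.024, -0.0005, 0, 0], [0, 0.029, -0.0005, 0, 0], [0, 0.034, -0.0005, 0, 0], [0, 0.039, -0.001, 0, 0], [0, 0.044, -0.001, 0, 0], [0, 0.049, -0.001, 0, 0]])

```text
time: 60.95
tool_pos: [0.5885, 0.1133, 0.1032]
ee_rot: [3.139, -0.0, -1.591]
wrist_force: [-6.0, 0.3, 3.6]
width: 0.0005
```

Emit:
arm_command(plan=[[0, 0.004, 0, 0, 0], [0, 0.009, 0, 0, 0], [0, 0.014, 0, 0, 0], [0, 0.019, -0.0005, 0, 0], [0, 0.024, -0.0005, 0, 0], [0, 0.028, -0.0005, 0, 0], [0, 0.032, -0.0005, 0, 0], [0, 0.035, -0.001, 0, 0], [0, 0.038, -0.001, 0, 0], [0, 0.04, -0.001, 0, 0]])

```text
time: 62.2
tool_pos: [0.6287, 0.1125, 0.1033]
ee_rot: [3.139, 0.0, -1.591]
wrist_force: [-6.6, 0.9, 2.9]
width: 0.0002
```

Run:
```python
from h import *
avg(2)
S=snap('side','s21.png');T=snap('top','t21.png')
```

```text
t 62.3 tcp [0.629  0.1125 0.1032] sd [0. 0. 0.] yaw -91.15 w 0.0005 F [-4.9  0.8  2.1] j [0.09 0.32 1.3  0.   1.52 1.68]
```

View pics/s21.png

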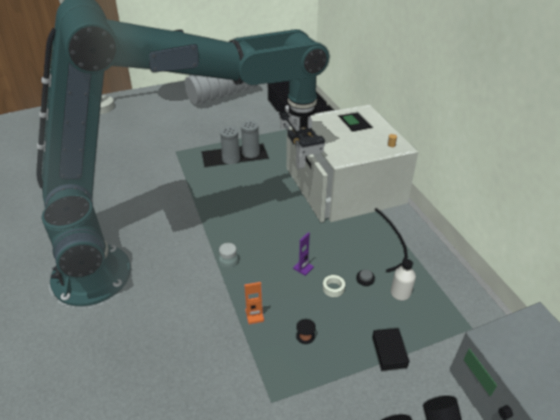

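Emit:
arm_command(plan=[[0, 0.003, 0, 0, 0], [0, 0.006, 0, 0, 0], [0, 0.009, 0, 0, 0], [0, 0.011, 0, 0, 0], [0, 0.013, 0, 0, 0], [0, 0.015, 0, 0, 0], [0, 0.016, 0, 0, 0]])

```text
time: 63.28
tool_pos: [0.6447, 0.1121, 0.1032]
ee_rot: [3.139, -0.0, -1.591]
wrist_force: [-5.7, -0.1, 3.2]
width: 0.0005
```

Emit:
arm_command(plan=[[0, 0.001, 0, 0, 0], [0, 0.002, 0, 0, 0], [0, 0.003, 0, 0, 0]])

```text
time: 63.65
tool_pos: [0.647, 0.1121, 0.1032]
ee_rot: [3.138, -0.001, -1.591]
wrist_force: [-9.9, -0.3, 5.0]
width: 0.0005
```

Emit:
arm_command(plan=[[0, 0.001, 0, 0, 0], [0, 0.002, 0, 0, 0], [0, 0.003, 0, 0, 0]])

```text
time: 64.03
tool_pos: [0.6465, 0.112, 0.1033]
ee_rot: [3.13, -0.001, -1.591]
wrist_force: [-19.0, 0.0, 8.3]
width: 0.0006
```

Emit:
arm_command(plan=[[0, 0.001, 0, 0, 0], [0, -0.01, 0, 0, 0], [0, -0.04, 0, 0, 0], [0, -0.1, 0, 0, 0], [0, -0.15, 0, 0.04, 0], [0, -0.17, 0, 0.1, 0], [0, -0.17, 0, 0.14, 0], [0, -0.17, 0, 0.14, 0]])

```text
time: 65.03
tool_pos: [0.4842, 0.1123, 0.2483]
ee_rot: [-3.129, 0.001, -1.591]
wrist_force: [0.3, -0.0, 0.3]
width: 0.0001
```

Run:
```python
from h import *
avg(2)
S=snap('side');T=snap('top')
cv2.imwrite('pics/s22.png',cv2.resize(S['image'][90:250,180:420,::-1],None,fx=3.3,fy=3.3,interpolation=2))
cv2.imwrite('pics/t22.png',cv2.resize(T['image'][140:300,70:290,::-1],None,fx=3.5,fy=3.5,interpolation=2))
```

```text
t 65.12 tcp [0.4827 0.1121 0.2442] sd [0.0005 0.0001 0.0011] yaw -91.17 w 0.0008 F [ 0.1  0.6 -0.5] j [ 0.11 -0.04  1.43 -0.    1.75  1.71]
```

View pics/s22.png

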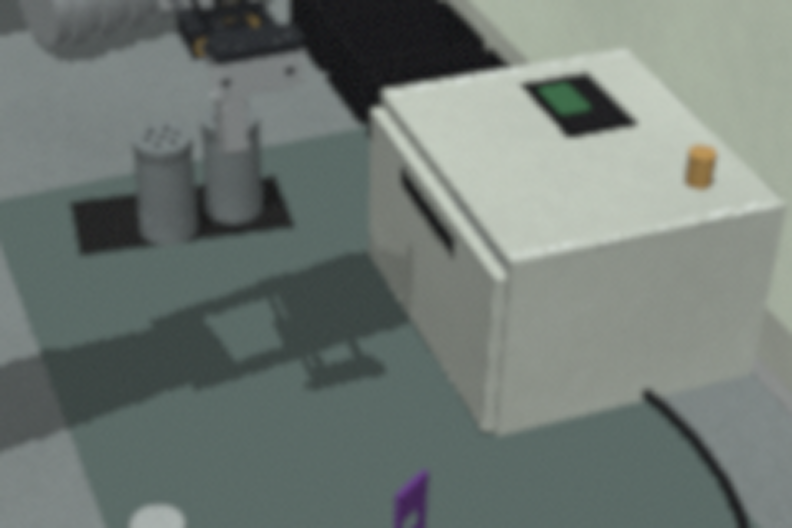

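View pics/t22.png

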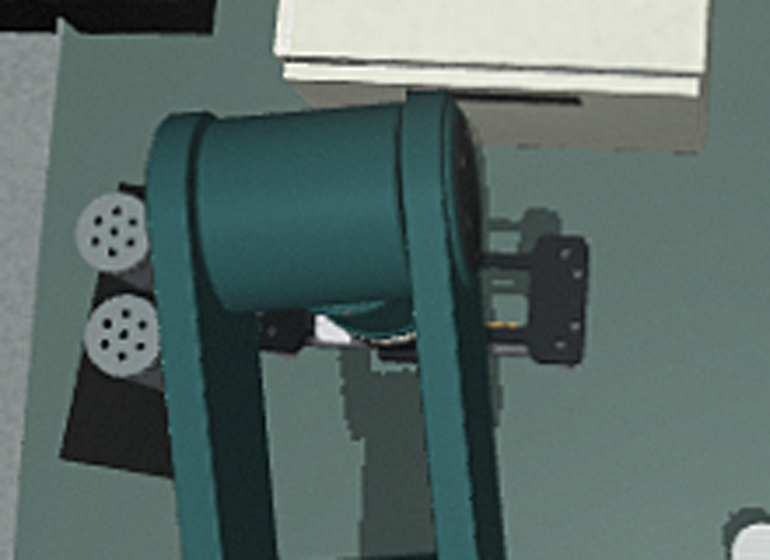

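Run:
```python
from h import *
T=snap('top')
c=np.array([.5077,.3946]);ex=np.array([.991,-.135]);ey=np.array([.135,.991])
for x,y in[(112,232),(123,335)]:
    p=at_z(T,x/3.5-.35+70,y/3.5-.35+140,.11);d=p[:2]-c;print(p.round(4),'pad',(d@ex).round(4),(d@ey).round(4))
S=snap('side')
tp=((742-590)/9-.45+340,130/9-.45+170);sp=(365.7,275.4)
o1,o2=np.array(T['position']),np.array(S['position']);d1,d2=ray(T,*tp),ray(S,*sp)
x=np.linalg.lstsq(np.c_[d1,-d2],o2-o1,rcond=None)[0];print('btn',o1+d1*x[0],o2+d2*x[1])
cv2.imwrite('pics/bt.png',np.hstack([cv2.resize(T['image'][170:200,340:375,::-1],(350,300),interpolation=2),cv2.resize(S['image'][262:292,350:385,::-1],(350,300),interpolation=2)]))
```

```text
[0.5618 0.3888 0.11  ] pad 0.0544 0.0015
[0.4882 0.3741 0.11  ] pad -0.0166 -0.0229
btn [ 0.65666913 -0.26116466  0.01337951] [ 0.65595784 -0.26095003  0.01316108]
```

View pics/bt.png

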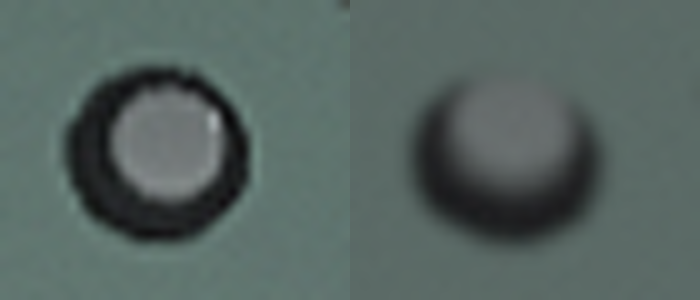

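Emit:
arm_command(plan=[[1, 0, 0.05, 0, 4], [1, 0.001, 0.11, 0, 8], [1, 0.003, 0.17, 0, 12], [1, 0.006, 0.22, 0, 12], [1, 0.006, 0.25, 0, 12], [1, 0.006, 0.262, 0, 12], [1, 0.006, 0.262, 0, 12], [1, 0.006, 0.262, 0, 12]])

```text
time: 66.32
tool_pos: [0.488, 0.3729, 0.2432]
ee_rot: [3.141, -0.001, -1.383]
wrist_force: [0.8, -0.4, 0.1]
width: 0.0772
```

Run:
```python
from h import *
avg(4)
S=snap('side')
cv2.imwrite('pics/s23.png',cv2.resize(S['image'][70:190,180:340,::-1],None,fx=4,fy=4,interpolation=2))
```

```text
t 66.53 tcp [0.488  0.373  0.2436] sd [0.     0.0001 0.0001] yaw -79.26 w 0.0919 F [ 0.  -0.4  0.5] j [ 0.56  0.23  1.13 -0.    1.78  1.94]
```

View pics/s23.png

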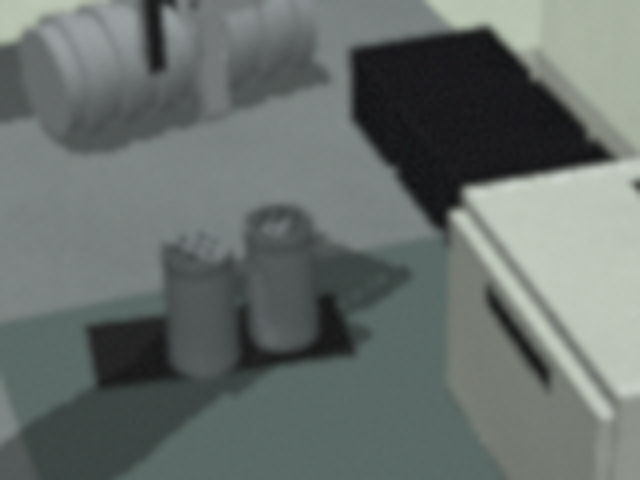

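Descend, grip gently at 75 mm, lift slightly.

Emit:
arm_command(plan=[[1, 0, 0.001, -0.05, 0], [1, 0, 0.001, -0.1, 0], [1, 0, 0.001, -0.14, 0], [1, 0, 0.001, -0.165, 0], [1, 0, 0.001, -0.166, 0], [0.6, 0, 0.001, -0.166, 0], [0, 0, 0.001, -0.166, 0], [0, 0, 0.001, -0.166, 0], [0, 0, 0.001, -0.166, 0], [0, 0, 0.001, -0.166, 0]])

```text
time: 67.82
tool_pos: [0.4882, 0.3751, 0.078]
ee_rot: [-3.14, -0.0, -1.382]
wrist_force: [1.0, -1.1, 2.2]
width: 0.0577
```

Emit:
arm_command(plan=[[0, 0, 0, 0, 0], [0, 0, 0, 0, 0], [0, 0, 0, 0.01, 0], [0, 0, 0, 0.025, 0], [0, 0, 0, 0.025, 0]])

```text
time: 68.45
tool_pos: [0.4886, 0.376, 0.1042]
ee_rot: [-3.138, 0.001, -1.382]
wrist_force: [-0.2, -0.5, -1.5]
width: 0.0577
```

Run:
```python
from h import *
avg(4)
S=snap('side')
cv2.imwrite('pics/s24.png',cv2.resize(S['image'][70:190,180:340,::-1],None,fx=4,fy=4,interpolation=2))
```

```text
t 68.65 tcp [0.4877 0.3753 0.1023] sd [0.0003 0.0002 0.0006] yaw -79.16 w 0.0577 F [-0.8  0.6 -2. ] j [ 0.56  0.27  1.36 -0.    1.51  1.95]
```

View pics/s24.png

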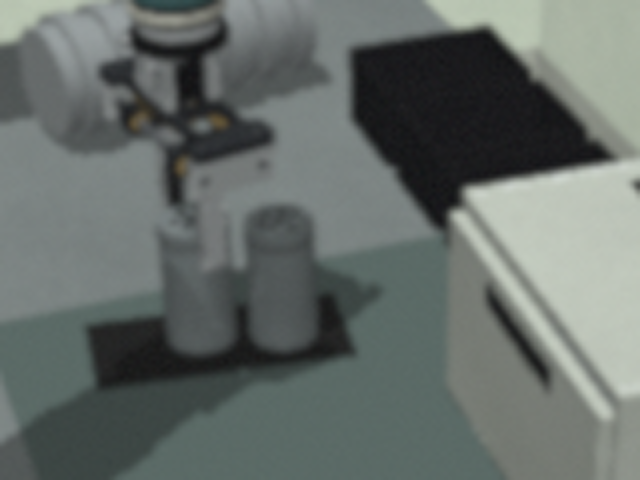

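Emit:
arm_command(plan=[[0, -0.018, 0.014, 0, 0], [0, -0.034, 0.026, 0, 0], [0, -0.034, 0.026, 0, 0], [0, -0.034, 0.026, -0.01, 0], [0, -0.034, 0.026, -0.018, 0], [0, -0.034, 0.026, -0.022, 0], [0, -0.034, 0.026, -0.025, 0], [0, -0.034, 0.026, -0.025, 0], [0, -0.034, 0.026, -0.025, 0]])

```text
time: 69.82
tool_pos: [0.4543, 0.4008, 0.078]
ee_rot: [-3.14, -0.0, -1.382]
wrist_force: [-0.3, -2.3, 3.2]
width: 0.0578
```

Emit:
arm_command(plan=[[0.75, 0, 0, 0, 0], [0.9, 0, 0, 0, 0], [1, 0, 0, 0, 0], [1, 0, 0, 0.03, 0], [1, 0, 0, 0.08, 0], [1, 0, 0, 0.14, 0], [1, 0, 0, 0.17, 0], [1, 0, -0.03, 0.17, 0], [1, 0, -0.09, 0.17, 0], [1, 0, -0.15, 0.17, 0]])

```text
time: 71.08
tool_pos: [0.4535, 0.25, 0.247]
ee_rot: [-3.141, -0.0, -1.38]
wrist_force: [1.1, -0.2, -0.3]
width: 0.0942
```

Run:
```python
from h import *
avg(2)
S=snap('side');T=snap('top','t25.png')
cv2.imwrite('pics/s25.png',cv2.resize(S['image'][70:190,180:340,::-1],None,fx=4,fy=4,interpolation=2))
for d in finder.masks_of('can0','top')[:3]:
    m=np.argwhere(d['pixels']).mean(0)[::-1];print(d['p'],d['extent'],m)
```

```text
t 71.17 tcp [0.4538 0.2451 0.2476] sd [0.0001 0.0018 0.0001] yaw -79.5 w 0.094 F [-0.2  0.3  0.6] j [ 0.39  0.01  1.37 -0.    1.76  1.78]
0.56 [108.8, 200.0, 129.7, 221.4] [118.65789474 208.92105263]
```

View pics/s25.png

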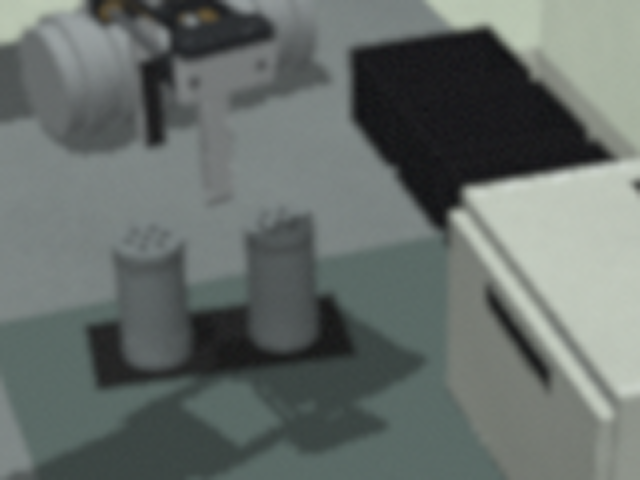

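View pics/t25.png

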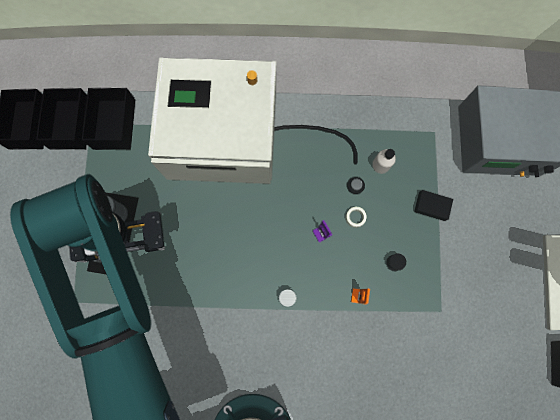

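Run:
```python
from h import *
T=snap('top');S=snap('side')
tp=(356.25,183.75)
for sp in[(365.85,272.5),(365.85,273.5),(365.85,274.5)]:
    o1,o2=np.array(T['position']),np.array(S['position']);d1,d2=ray(T,*tp),ray(S,*sp)
    x=np.linalg.lstsq(np.c_[d1,-d2],o2-o1,rcond=None)[0];print('btn',((o1+d1*x[0]+o2+d2*x[1])/2).round(4))
for z in(0,.01,.02):print('base top-cam',at_z(T,355.25,184.85,z).round(4),'cap',at_z(T,*tp,z+.02).round(4))
print('base side bottom edge',at_z(S,(507-350)/10+350-.45,24.3+262-.45,0))
cv2.imwrite('pics/b2.png',cv2.resize(S['image'][255:300,345:390,::-1],(600,600),interpolation=2))
# predictive overlay
im=cv2.resize(np.ascontiguousarray(S['image'][255:300,345:390,::-1]),(600,600),interpolation=2);k=600/45
im2=cv2.resize(np.ascontiguousarray(T['image'][163:208,335:380,::-1]),(600,600),interpolation=2)
a=np.linspace(0,2*np.pi,60)
for z,r,c in[(.025,.016,(0,0,255)),(.035,.016,(0,255,255)),(.045,.016,(255,0,0))]:
    ctr=at_z(T,*tp,z)
    P=np.c_[ctr[0]+r*np.cos(a),ctr[1]+r*np.sin(a),a*0+z]
    for I,s,o in((im,S,(345,255)),(im2,T,(335,163))):
        q=((proj(s,P)-o+.5)*k).astype(int);cv2.polylines(I,[q.reshape(-1,1,2)],True,c,1)
cv2.imwrite('pics/b2.png',cv2.resize(np.hstack([im,im2]),(800,400)))
```

```text
btn [ 0.6556 -0.2593  0.0222]
btn [ 0.6561 -0.2597  0.0189]
btn [ 0.6566 -0.2602  0.0156]
base top-cam [ 0.6576 -0.2602  0.    ] cap [ 0.6556 -0.2595  0.02  ]
base top-cam [ 0.6551 -0.2585  0.01  ] cap [ 0.6531 -0.2577  0.03  ]
base top-cam [ 0.6525 -0.2568  0.02  ] cap [ 0.6506 -0.256   0.04  ]
base side bottom edge [ 0.64543995 -0.28158148  0.        ]
```

View pics/b2.png

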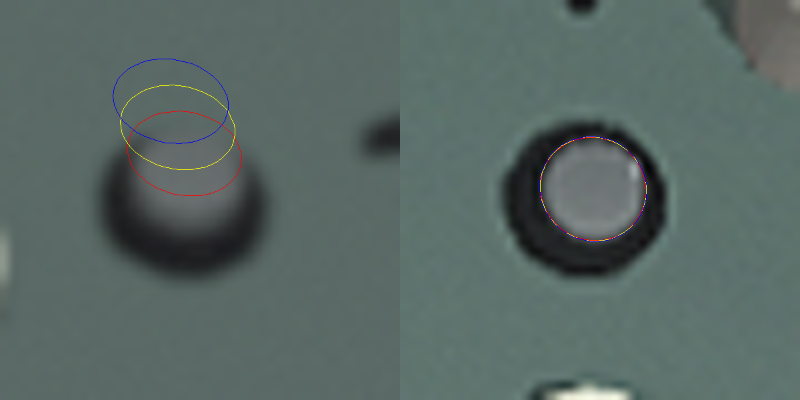

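Run:
```python
from h import *
T=snap('top');S=snap('side')
d=finder.masks_of('flux','top')[0];print(d['p'],d['extent'])
d2=finder.masks_of('flux','side')[0];print(d2['p'],d2['extent'])
print(at_z(T,389,154.5,.11),at_z(S,402,300,0), at_z(T,380,166,0.03))
avg(3)
cv2.imwrite('pics/f.png',np.hstack([cv2.resize(T['image'][140:190,340:410,::-1],(490,350),interpolation=2),cv2.resize(S['image'][245:310,380:430,::-1],(300,350),interpolation=2)]))
```

```text
0.92 [372.8, 149.5, 396.0, 173.7]
0.75 [390.5, 257.4, 415.8, 299.7]
[ 0.7112665  -0.32812557  0.11      ] [ 0.70809295 -0.35464909  0.        ] [ 0.70414669 -0.32278514  0.03      ]
t 71.78 tcp [0.4536 0.2519 0.247 ] sd [0.     0.0001 0.    ] yaw -79.09 w 0.094 F [ 0.5 -0.6  0.3] j [ 0.4   0.01  1.37 -0.    1.76  1.78]
```

View pics/f.png

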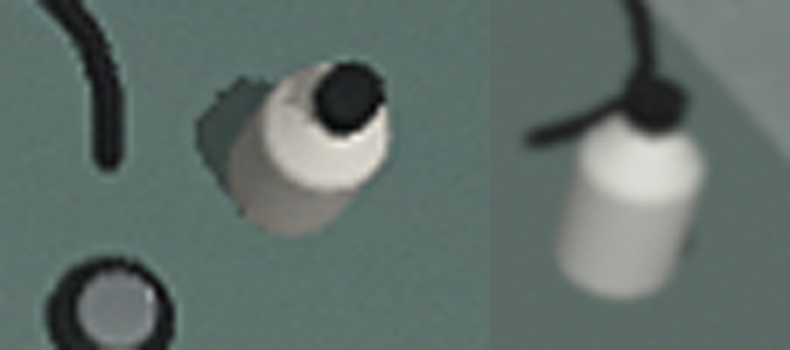

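Emit:
arm_command(plan=[[0, 0.02, -0.05, 0.03, 10], [0, 0.04, -0.1, 0.03, 20], [0, 0.06, -0.15, 0.03, 30], [0, 0.08, -0.2, 0.03, 40], [0, 0.1, -0.25, 0.03, 50], [0, 0.12, -0.3, 0.03, 60], [0, 0.14, -0.35, 0.03, 70], [0, 0.16, -0.4, 0.03, 80], [0, 0.18, -0.45, 0.03, 90], [0, 0.201, -0.5, 0.03, 100]])

```text
time: 73.03
tool_pos: [0.6553, -0.2503, 0.2771]
ee_rot: [3.142, -0.0, 0.37]
wrist_force: [0.8, 0.8, 0.4]
width: 0.0011
```

Emit:
arm_command(plan=[[0, 0, -0.0105, 0, 9], [0, 0, -0.0105, 0, 18], [0, 0, -0.0105, -0.05, 18], [0, 0, -0.0105, -0.1, 18], [0, 0, -0.0105, -0.15, 18], [0, 0, -0.0105, -0.19, 18], [0, 0, -0.0105, -0.21, 18], [0, 0, -0.0105, -0.21, 18], [0, 0, -0.0105, -0.21, 18]])

```text
time: 74.15
tool_pos: [0.6561, -0.26, 0.0698]
ee_rot: [3.138, -0.002, 0.678]
wrist_force: [-0.7, -0.4, 0.7]
width: 0.0004
```

Run:
```python
from h import *
avg(4)
T=snap('top','t27.png');S=snap('side')
cv2.imwrite('pics/s27.png',cv2.resize(S['image'][180:320,290:450,::-1],None,fx=4,fy=4,interpolation=2))
```

```text
t 74.35 tcp [ 0.6561 -0.26    0.07  ] sd [0.0002 0.0001 0.0003] yaw 38.84 w 0.0005 F [ 0.  -0.  -0.6] j [-0.46  0.48  1.15  0.    1.51 -1.14]
```

View pics/s27.png

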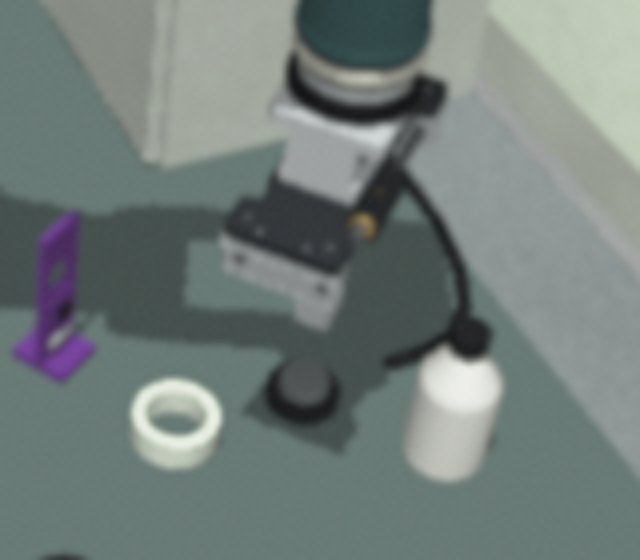

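View pics/t27.png

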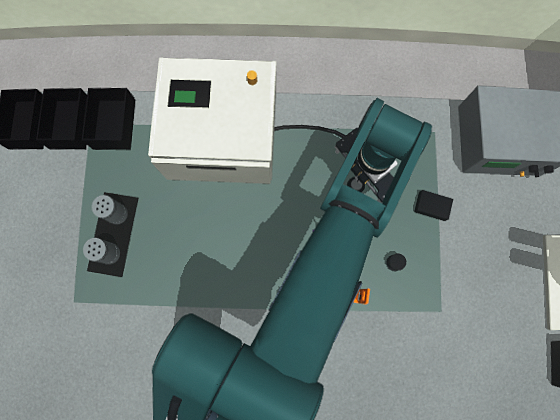

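Emit:
arm_command(plan=[[0, -0.001, 0.001, -0.015, 0], [0, -0.001, 0.001, -0.03, 0], [0, -0.001, 0.001, -0.036, 0], [0, -0.001, 0.001, -0.036, 0]])

```text
time: 74.95
tool_pos: [0.6529, -0.258, 0.0296]
ee_rot: [-3.139, 0.001, 0.678]
wrist_force: [-0.4, -0.0, 0.6]
width: 0.0004
```

Emit:
arm_command(plan=[[0, 0, 0, -0.002, 0], [0, 0, 0, -0.004, 0], [0, 0, 0, -0.006, 0], [0, 0, 0, -0.006, 0]])

```text
time: 75.45
tool_pos: [0.6536, -0.2583, 0.0251]
ee_rot: [-3.141, -0.0, 0.678]
wrist_force: [-0.5, -0.5, -0.7]
width: 0.0006
```

Emit:
arm_command(plan=[[0, 0, 0, -0.001, 0], [0, 0, 0, -0.002, 0], [0, 0, 0, -0.003, 0], [0, 0, 0, -0.003, 0]])

```text
time: 75.95
tool_pos: [0.6537, -0.2583, 0.0224]
ee_rot: [3.142, -0.0, 0.678]
wrist_force: [-0.3, -0.3, 1.2]
width: 0.0011
```

Emit:
arm_command(plan=[[0, 0, 0, -0.001, 0], [0, 0, 0, -0.002, 0], [0, 0, 0, -0.003, 0], [0, 0, 0, -0.003, 0]])

```text
time: 76.45
tool_pos: [0.6537, -0.2584, 0.0194]
ee_rot: [3.141, -0.0, 0.678]
wrist_force: [-0.5, 0.9, 2.4]
width: -0.0
```

Emit:
arm_command(plan=[[0, 0, 0, -0.001, 0], [0, 0, 0, -0.002, 0], [0, 0, 0, -0.002, 0]])

```text
time: 76.82
tool_pos: [0.6537, -0.2584, 0.0173]
ee_rot: [3.141, -0.0, 0.678]
wrist_force: [-1.3, 0.0, 4.3]
width: 0.0005
```

Emit:
arm_command(plan=[[0, 0, 0, -0.001, 0], [0, 0, 0, -0.0015, 0], [0, 0, 0, -0.0015, 0]])

```text
time: 77.2
tool_pos: [0.6538, -0.2584, 0.0163]
ee_rot: [3.141, -0.0, 0.678]
wrist_force: [-2.0, 0.9, 5.0]
width: 0.0003
```

Emit:
arm_command(plan=[[0, 0, 0, -0.001, 0], [0, 0, 0, -0.0015, 0], [0, 0, 0, -0.0015, 0]])

```text
time: 77.58
tool_pos: [0.6538, -0.2584, 0.0162]
ee_rot: [3.141, -0.0, 0.678]
wrist_force: [-3.5, 1.3, 10.1]
width: 0.0004
```

Bottomed out (position stopped at 16.2 mm, 10 N). Release upward.

Emit:
arm_command(plan=[[0, 0, 0, 0.003, 0], [0, 0, 0, 0.01, 0], [0, 0, 0, 0.03, 0], [0, 0, 0, 0.07, 0], [0, 0, 0, 0.12, 0], [0, 0, 0, 0.18, 0], [0, -0.04, -0.03, 0.22, 0], [0, -0.09, -0.06, 0.24, 0], [0, -0.14, -0.09, 0.24, 0], [0, -0.19, -0.12, 0.24, 0]])

```text
time: 78.82
tool_pos: [0.4622, -0.3793, 0.2558]
ee_rot: [3.139, -0.0, 0.678]
wrist_force: [-0.5, -0.3, 1.2]
width: 0.0005
```

Emit:
arm_command(plan=[[0, -0.05, -0.02, 0, 0], [0, -0.1, -0.05, 0, 0], [0, -0.15, -0.07, 0, 0], [0, -0.17, -0.08, 0, 0], [0, -0.17, -0.08, 0, 0]])

```text
time: 79.45
tool_pos: [0.2925, -0.459, 0.2551]
ee_rot: [3.14, 0.0, 0.675]
wrist_force: [0.2, 0.3, 0.8]
width: 0.0003
```

Run:
```python
from h import *
avg(3)
T=snap('top','t28.png');S=snap('side','s28.png')
c=np.array([.5077,.3946]);ex=np.array([.991,-.135]);ey=np.array([.135,.991])
for d in finder.masks_of('can0','top'):
    if d['p']>.4: 
        print(d['p'],d['extent'])
cv2.imwrite('pics/p28.png',cv2.resize(T['image'][185:285,80:145,::-1],None,fx=5,fy=5,interpolation=2))
```

```text
t 79.6 tcp [ 0.2942 -0.4582  0.2547] sd [0.0004 0.0002 0.0001] yaw 38.83 w -0.0 F [ 0.2  0.2 -0.1] j [-1.1   0.07  1.29  0.    1.78 -1.78]
0.75 [82.7, 236.9, 123.3, 264.2]
0.64 [94.3, 192.4, 129.5, 223.7]
```

View pics/s28.png

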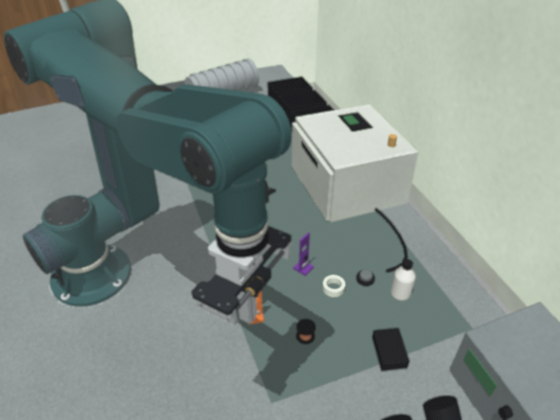

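View pics/t28.png

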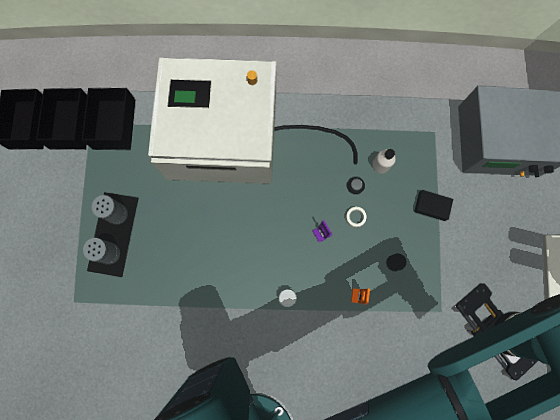

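View pics/p28.png

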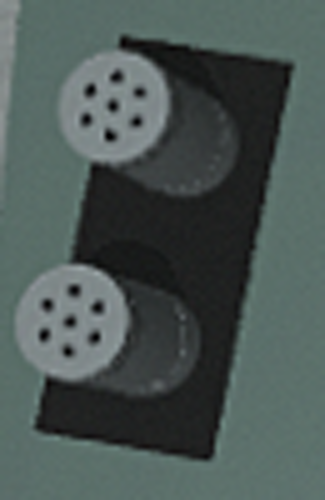

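```bash
python3 -c "
from h import *
print(robot.close_job())"
```

```text
the job is handed in; nothing more can be done
None
```

The job is done and handed in at about 80 s. I could not see inside the closed drawer to confirm the carriers are still hanging.

- **Canisters:** I stood both on the black pad. During the drawer push one was found shifted a few centimetres, with its edge about 2 mm over the pad's rim. I put it back before pressing the button. The last pictures show both upright and well inside the pad.
- **Carriers:** Three silver carriers were present. I hung them on pegs 0, 1 and 2 and left the orange and purple look-alikes alone. In the last clear views, before the push and with the drawer about a quarter of the way in, all three hung on their pegs. I pushed slowly, about 40 mm/s.
- **Drawer:** I pushed it until it stopped. The tool stayed at x = 0.647 m while the force rose from 6 to 19 N, and the pictures show the front plate closed against the housing.
- **Purge button:** I pressed it only after the drawer was shut and the canister put back. The tool stopped at 16 mm height while the force rose to 10 N, and I then let go.
- **Other items:** The others looked unmoved in the last pictures.

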